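Nest the dispensing pots in the return caddy, wedge them tight and tag the caddy

ROBOT

A 6-joint arm with a two-finger parallel gripper is mounted at the origin on the work surface. World frame = base frame: x ahead of the robot, y to its left, z up, the work surface at z = 0. Lengths are in m, angles in rad, forces in N, time in s.
With the tool pointing down it reaches from about 0.425 to 0.95 m from the base axis. Payload 3.5 kg.
Tool frame: the origin (TCP) lies on the centre line of the jaws, within the pads' length; the fingertips stand 11 mm ahead of it and the grasp point (between the pads) lies 8 mm behind it; z points along the fingers, y is the line along which they close (so a half turn about z gives the same grasp; the last joint's range is limited). The gripper opens to 85 mm and grips with 20 to 120 N. Pads are 22 mm wide; open, the fingers measure 114 mm over their backs; the gripper's body (76 mm by 85 mm) begins 54 mm behind the grasp point. The pads swing forward as they close: fully open they stand 13 mm farther back than shut.
Start: joints at [-1.252, 0.286, 1.577, -0, 1.279, -0.15], TCP at [0.305, -0.602, 0.242] pointing down, gripper open.
Joint ranges: [-2.77, 2.77], [-0.9, 2.22], [0.21, 2.48], [-1.53, 4.67], [0.24, 2.81], [-2.84, 2.84]. Speed limits (rad/s): [2.79, 2.79, 3.14, 3.14, 3.14, 3.14].

INTERFACE

Orientations are given as a unit quaternion [x, y, z, w].
In Python, from plant import ctrl gives the robot as it stands.
- The arm moves only by the tool step_arm, never from a script. Its argument "motion" is a list of rows, each an object with "offset": the shift along the tool's x, y, z in m, a list of three; "twist": the turn about the tool's z in degrees. A call has 1 to 12 rows; each row is the pose to reach, as a shift and turn from the pose commanded when the call began, along the tool's axes at that moment; what a row does not reach only later rows make up. A row lasts 1/10 s, in which the tool goes at most 50 mm and 8.59 degrees, less where a joint would pass 70% of its speed; a pose out of reach is approached as far as the arm can. A call with a gripper value outside its range is refused whole. "gripper" is the finger opening in m, from 0 to 0.0854, set as the call begins (left out, the last holds). The fingers move at their own pace and stop on an object; "grip_force" is the grip in N (left out, the last holds). Time passes only in rows, so rows that repeat a pose let the fingers close. It gives the time, the measured TCP pose, the force, the opening and the grip force at its end, in the units of the state.
- ctrl.get_state(): the state, without advancing time (a new reading comes with each control period).
- ctrl.read_camera(name): name is "side" or "top" or "wrist"; returns the picture (480x640x3 uint8, blue, green, red); there is no depth.
- ctrl.calibration(name): a dict with "fx", "fy", "cx", "cy" (pixels), "cam_to_world" (4x4, takes a point from camera to world coordinates). Camera axes: x right, y up, looking along -z (the intrinsics and any distortion apply to the point x, -y, -z); pixel columns grow to the right and rows downward; lengths in m; the calibration is good to about 2 mm. A picture is of the moment at which its call begins: read the wrist's pose just before it. calibration takes no time and is no camera call; for the wrist camera it gives the pose at the moment of the call.
- ctrl.sign_off(): hands the job in; it is judged then, once.
The state is a dict: "time": time; "qpos": joint angles; "dq": joint speeds; "joint_efforts": joint torques, N m; "eef_pos": TCP position; "tcp_rot": TCP orientation; "contact_force": force on the tool from outside, world axes, zero at the start; "wrist_torque": the same for the moment, N m; "opening": opening from 0.0 (shut) to 1.0 (fully open); "finger_force": force on a finger pad.
Only numpy, scipy, OpenCV 4.12 (cv2) and the standard library are available. Lean on these libraries where they do the work, as an engineer would, in place of code of your own. Each camera call takes 0.05 s, during which the arm holds its last target. There are 200 camera calls.

TASK

Pack the white dispensing pots for return: stand the largest in the caddy's pot bay and nest all the others that are there upright inside it in size order, each inside the next larger one and fully down on its floor. Then drive the wooden wedge firmly down into the gap behind the caddy's sliding jaw, so that the nest is clamped tight, and push the return tag fully home in the caddy's tag slot. Leave the jars and the carton at the back of the bench where they are.

Things in the scene. Friction and masses are not known exactly. Their poses are not given: they have to be found in the camera images.
- pot1_center (a point): centre (on the axis, half-way up) of the largest white plastic dispensing pot: round, open at the top, 68 mm in outer diameter, 66 mm high, straight-sided; wall 2 mm; its inner floor is 28 mm above its underside, so a smaller pot standing in it stands 28 mm proud of its rim. z axis points out of the mouth. Always present.
- pot2_center (a point): centre (on the axis, half-way up) of a white plastic dispensing pot: round, open at the top, 60 mm in outer diameter, 66 mm high, with a straight band 60 mm across from 44 mm up to the rim, narrowing below to a foot 48 mm across that is 28 mm high; wall 2 mm; its inner floor is 28 mm above its underside, so a smaller pot standing in it stands 28 mm proud of its rim. z axis points out of the mouth. May be absent on a given day.
- pot3_center (a point): centre (on the axis, half-way up) of a white plastic dispensing pot: round, open at the top, 52 mm in outer diameter, 66 mm high, with a straight band 52 mm across from 44 mm up to the rim, narrowing below to a foot 40 mm across that is 28 mm high; wall 2 mm; its inner floor is 28 mm above its underside, so a smaller pot standing in it stands 28 mm proud of its rim. z axis points out of the mouth. May be absent on a given day.
- pot4_center (a point): centre (on the axis, half-way up) of a white plastic dispensing pot: round, open at the top, 44 mm in outer diameter, 66 mm high, with a straight band 44 mm across from 44 mm up to the rim, narrowing below to a foot 32 mm across that is 28 mm high; wall 2 mm; its inner floor is 28 mm above its underside, so a smaller pot standing in it stands 28 mm proud of its rim. z axis points out of the mouth. May be absent on a given day.
- pot5_center (a point): centre (on the axis, half-way up) of a white plastic dispensing pot: round, open at the top, 36 mm in outer diameter, 66 mm high, with a straight band 36 mm across from 44 mm up to the rim, narrowing below to a foot 24 mm across that is 28 mm high; wall 2 mm; its inner floor is 28 mm above its underside, so a smaller pot standing in it stands 28 mm proud of its rim. z axis points out of the mouth. May be absent on a given day.
- caddy: green painted steel return caddy fixed to the bench, 250 x 90 mm; origin under its centre at bench level, x along its length, z up. Floor top at z = 6 mm. From the -x end: an end stop 33 mm high with its face at x = -112 mm; the pot bay, between low side walls (33 mm high, 74 mm apart); the sliding jaw, 40 mm wide; the wedge gap; a fixed back wall 66 mm high with its face at x = +20 mm; the tag slot at x = +92 mm
- bay (a point): caddy point on the floor of the pot bay, at caddy x = -74 mm, y = 0: the middle of the bay when the jaw is fully back (axes as the caddy's)
- wedge_gap (a point): caddy point at caddy x = +6 mm, y = 0, z = 66 mm (level with the top of the back wall). The wedge belongs upright, thin end down, its upright face flat against the back wall, which brings the wedge's centre line over this point; the wedge's x axis then points along the caddy's +x. As the wedge goes down, its sloping side pushes the jaw against the pot: it starts to bite when its tip is about 15 to 30 mm below the wall's top and is tight about 45 to 50 mm below it
- tag_slot (a point): caddy point in the middle of the mouth of the tag slot, 40 mm above the bench: the slot is 49 mm long (along caddy x), 8 mm wide (along caddy y) and 30 mm deep (its floor 10 mm above the bench)
- jaw_face (a point): centre of the flat front of the sliding aluminium jaw, 40 mm wide and from 8 to 33 mm above the bench, that faces the pot bay (axes as the caddy's). The bay lies between the end stop and this face, 73 to 76 mm long at the start. The jaw slides freely (about 0.5 N) along caddy x, up to 12 mm towards the bay; its sloping back leans away from the back wall, so the wedge gap between them is wider at the top (12.5 mm or more)
- wedge_center (a point): centre (half-way up) of the wooden wedge, 97 mm high, 26 mm wide (its y), parked upright with its thin end down. Its +x face is upright; the other face slopes 1 in 4: 9 mm thick at the tip, 28 mm thick from 75 mm up; the top 22 mm is a straight grip block centred on this point's vertical line, 28 (x) x 26 (y) mm. Upright face at +14 mm of x, tip 48.5 mm below this point. To lock it is pushed straight down with about 20 N (up to 25 N does no harm), and it stays put by friction
- tag_center (a point): centre of the return tag: an upright aluminium blade 44 mm long (x), 5 mm thick (y) and 56 mm high, with a black grip bar on top 44 x 12 mm and 20 mm high; 76 mm high in all, this point 38 mm above its lower edge. At the start it stands in the parking block
- rack: grey plastic parking block fixed to the bench, 130 x 60 mm, 52 mm high at the wedge pocket and 44 mm at the tag slot; origin under its centre at bench level. It holds the wedge (at x = +39 mm, tip 8 mm above the bench) and the tag (at x = -40 mm, its blade along y, lower edge 8 mm above the bench): both lift straight out
- pill_bottle: bystander: amber jar 52 mm in diameter, 95 mm high; origin under its centre
- carton: bystander: white carton 60 x 110 x 45 mm; origin under its centre
- cream_jar: bystander: low white closed jar with a lid, 64 mm in diameter, 50 mm high; origin under its centre
- jaw (a joint): slide of the jaw (m): 0 fully back, growing towards the pot bay; about 0.008 with the largest pot clamped against the end stop
Not all that is in view belongs to the job. What is shaped like the part that bears pot2_center but pink is not meant.

How it is judged:
On the way, in this order (a step that is already met when the one before it is completed fails the run):
1. all the pots that are present stand upright, nested in size order, in the caddy's pot bay (x of pot1_center in the frame of caddy between -0.0835 and -0.0655 m and y of pot1_center in the frame of caddy between -0.008 and 0.008 m and z of pot1_center in the frame of caddy between 0.034 and 0.0435 m and angle between each of pot1_center, pot2_center, pot3_center, pot4_center, pot5_center's own z axis and vertical below 0.12 rad and horizontal distance between pot1_center and pot2_center below 0.016 m and z of pot2_center in the frame of pot1_center between 0.0225 and 0.0335 m and horizontal distance between each of pot1_center, pot2_center and pot3_center below 0.016 m and z of pot3_center in the frame of pot1_center between 0.0225 and 0.0615 m and horizontal distance between each of pot1_center, pot2_center, pot3_center and pot4_center below 0.016 m and z of pot4_center in the frame of pot1_center between 0.0225 and 0.0895 m and horizontal distance between each of pot1_center, pot2_center, pot3_center, pot4_center and pot5_center below 0.016 m and z of pot5_center in the frame of pot1_center between 0.0225 and 0.1175 m and z of pot3_center in the frame of pot2_center between 0.0225 and 0.0335 m and z of pot4_center in the frame of pot2_center between 0.0225 and 0.0615 m and z of pot5_center in the frame of pot2_center between 0.0225 and 0.0895 m and z of pot4_center in the frame of pot3_center between 0.0225 and 0.0335 m and z of pot5_center in the frame of pot3_center between 0.0225 and 0.0615 m and z of pot5_center in the frame of pot4_center between 0.0225 and 0.0335 m), for 0.2 s.
2. the wedge is driven into the gap and clamps the jaw against the largest pot (contact force between wedge and caddy above 3 N and contact force between wedge and jaw above 3 N and contact force between pot1 and jaw above 2 N and angle between wedge_center's own z axis and vertical below 0.12 rad and z of wedge_center in the frame of caddy below 0.092 m and y of wedge_center in the frame of caddy between -0.015 and 0.015 m), for 0.2 s.
At the end, for the whole second after the job is handed in: all pots present upright in one nest in the bay, axes within 16 mm, each within 5 mm of fully down, the largest against the end stop; wedge upright, over 38 mm into its gap, holding the jaw within 1 mm of the pot; tag upright in its slot within 4 mm of full depth; all at rest (all of step 1 and value of joint jaw above 0.007 m and x of pot1_center in the frame of caddy below -0.0765 m and z of wedge_center in the frame of caddy below 0.076 m and angle between wedge_center's own z axis and vertical below 0.12 rad and y of wedge_center in the frame of caddy between -0.015 and 0.015 m and horizontal distance between tag_center and tag_slot below 0.006 m and z of tag_center in the frame of caddy below 0.052 m and angle between tag_center's own z axis and vertical below 0.15 rad and angle between the x axis of tag_center and the x axis of caddy, either way round below 0.15 rad and linear speed of each of wedge, tag, pot1, pot2, pot3, pot4, pot5 below 0.02 m/s); the robot touches nothing.
It fails at once if the pill bottle at the back is pushed away or knocked over (distance of pill_bottle from where it was at the start of the episode above 0.03 m or angle between pill_bottle's own z axis and vertical above 0.5 rad).
It fails at once if the carton at the back is pushed away or knocked over (distance of carton from where it was at the start of the episode above 0.03 m or angle between carton's own z axis and vertical above 0.5 rad).
It fails at once if the cream jar at the back is pushed away or knocked over (distance of cream_jar from where it was at the start of the episode above 0.03 m or angle between cream_jar's own z axis and vertical above 0.5 rad).
Of pot2, pot3, pot4, pot5 only 3 to 4 are there at a start; the rules pass over those that are not, and their reading is None.
At some moment in a run one of pot1, pot2, pot3 may be knocked a few centimetres aside while the robot is not near it.
It also fails if it takes over 210 s, if anything falls off the work surface, if the arm or the gripper's body presses on something with over 40 N, if the wrist force passes 120 N, or if a joint passes its speed limit or range.

## Working session

There is one attempt and no reset: what is moved stays moved. The work goes in short steps, Python scripts to look and compute and a tool call to move; the robot and the scene stay as the last step left them, time stands still between calls to the robot, and variables do not carry over. Pictures are saved under pics/ and viewed, at most 14 in all, crops included, and the job is handed in when it is done.

Besides the shell and the picture viewer there is one more tool, called as name(argument=value, ...) on one line, values as JSON. step_arm: Moves the arm, as the interface text tells. Its arguments: {"type":"object","properties":{"motion":{"type":"array"},"gripper":{"type":"number"},"grip_force":{"type":"number"}},"required":["motion"]}

```bash
mkdir -p pics; ls
cat > h.py <<'E'
import numpy as np, cv2
from plant import ctrl
def ray(name,u,v,c=None):
    c=c or ctrl.calibration(name); T=np.array(c["cam_to_world"])
    d=T[:3,:3]@np.array([(u-c["cx"])/c["fx"],-(v-c["cy"])/c["fy"],-1.0]); return T[:3,3],d
def onz(name,u,v,z,c=None):
    o,d=ray(name,u,v,c); return o+d*(z-o[2])/d[2]
def proj(name,p,c=None):
    c=c or ctrl.calibration(name); T=np.linalg.inv(np.array(c["cam_to_world"])); q=T[:3,:3]@np.array(p)+T[:3,3]
    return np.array([c["cx"]+c["fx"]*q[0]/-q[2], c["cy"]-c["fy"]*q[1]/-q[2]])
E
python3 - <<'E'
from h import *
for n in("top","side"):
    cv2.imwrite(f"pics/{n}0.png",ctrl.read_camera(n)); print(n,{k:np.round(v,3).tolist() for k,v in ctrl.calibration(n).items()})
print({k:np.round(v,3).tolist() for k,v in ctrl.get_state().items()})
print({k:np.round(v,3).tolist() for k,v in ctrl.calibration("wrist").items()})
E
```

```text
pics
top {'fx': 578.004, 'fy': 578.004, 'cx': 317.452, 'cy': 239.341, 'cam_to_world': [[-0.026, 0.995, -0.093, 0.486], [-1.0, -0.025, 0.018, -0.039], [0.016, 0.093, 0.996, 1.27], [0.0, 0.0, 0.0, 1.0]]}
side {'fx': 469.221, 'fy': 469.221, 'cx': 321.007, 'cy': 236.398, 'cam_to_world': [[-0.908, 0.297, -0.296, 0.257], [-0.419, -0.664, 0.62, 0.628], [-0.012, 0.687, 0.727, 0.827], [0.0, 0.0, 0.0, 1.0]]}
{'time': 0.1, 'qpos': [-1.252, 0.287, 1.578, 0.0, 1.279, -0.15], 'dq': [-0.0, -0.003, -0.004, -0.001, 0.002, 0.001], 'joint_efforts': [0.0, -40.73, -29.37, -0.0, 0.003, -0.0], 'eef_pos': [0.305, -0.602, 0.241], 'tcp_rot': [0.973, 0.232, -0.0, -0.001], 'contact_force': [0.335, -0.094, -0.327], 'wrist_torque': [0.001, -0.0, 0.057], 'finger_force': 0.0, 'opening': 0.998}
{'fx': 357.217, 'fy': 357.217, 'cx': 312.419, 'cy': 238.718, 'cam_to_world': [[0.452, 0.854, 0.259, 0.371], [-0.892, 0.433, 0.129, -0.568], [-0.002, -0.289, 0.957, 0.372], [0.0, 0.0, 0.0, 1.0]]}
```

View pics/top0.png

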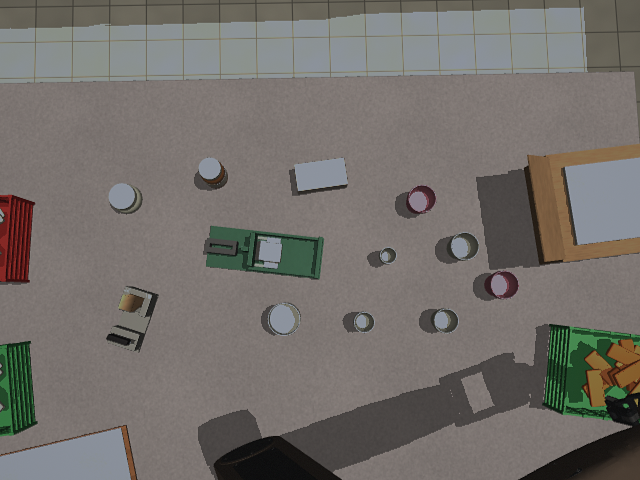

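View pics/side0.png

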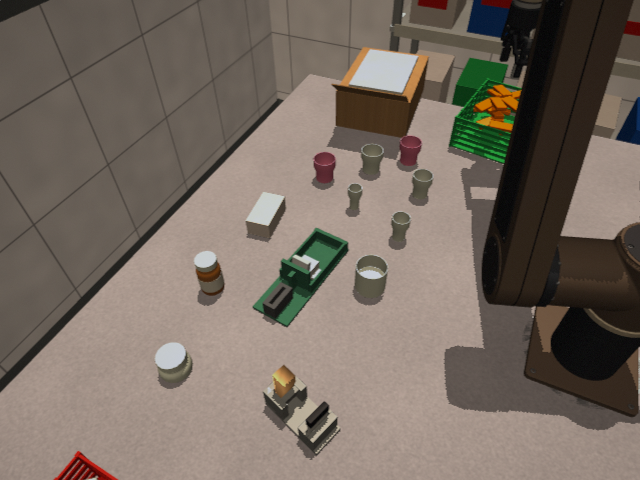

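Top view: all five white pots are present: pot1 (284,319), pot2 (462,247), pot3 (445,320), pot4 (363,322), pot5 (387,256). Candidates for pot2 are the white one at (462,247) and pink ones at (420,200) and (502,285). Pink is excluded. The caddy's -x end is at the right (322,258), and its slot is at the left (220,246). The rack is at (130,318), with the wedge at (133,300) and the tag at (124,338).

```bash
cat > seg.py <<'E'
from h import *
im=cv2.imread("pics/top0.png"); hsv=cv2.cvtColor(im,cv2.COLOR_BGR2HSV)
c=ctrl.calibration("top")
# pots: low saturation, differ from bench (bench pinkish-grey). print bench stats
print("bench",hsv[290:300,320:340].reshape(-1,3).mean(0), "pot1 in",hsv[319,284],"rim sample",hsv[320,268:276].tolist())
g=cv2.inRange(hsv,(45,60,20),(90,255,255)); g[:, :190]=0; g[:,340:]=0
P=np.argwhere(g)[:,::-1]; print("green rect px",cv2.minAreaRect(P.astype(np.float32)))
cr=np.vstack([im[150:360,80:340]]); 
a=cv2.resize(im[225:285,195:330],None,fx=5.9,fy=5.9,interpolation=cv2.INTER_CUBIC)
b=cv2.resize(im[280:360,95:175],None,fx=3,fy=3,interpolation=cv2.INTER_CUBIC)
p=cv2.resize(im[185:340,345:525],None,fx=3,fy=1.55,interpolation=cv2.INTER_CUBIC)
h=np.zeros((600,800,3),np.uint8); h[:a.shape[0],:a.shape[1]]=a[:,:800]; h[357:597,:240]=b
p=cv2.resize(im[185:340,345:525],None,fx=1.55*2,fy=1.55,interpolation=cv2.INTER_CUBIC)[:243,:558]; h[357:357+p.shape[0],242:242+p.shape[1]]=p
cv2.imwrite("pics/crop1.png",h)
E
python3 seg.py
```

```text
bench [  9.28   22.405 127.15 ] pot1 in [108  28 157] rim sample [[102, 19, 137], [26, 29, 62], [108, 28, 163], [110, 29, 160], [108, 27, 158], [108, 29, 158], [108, 29, 158], [108, 29, 158]]
green rect px ((264.5121765136719, 251.3902587890625), (113.96534729003906, 41.3013916015625), 6.340191841125488)
```

View pics/crop1.png

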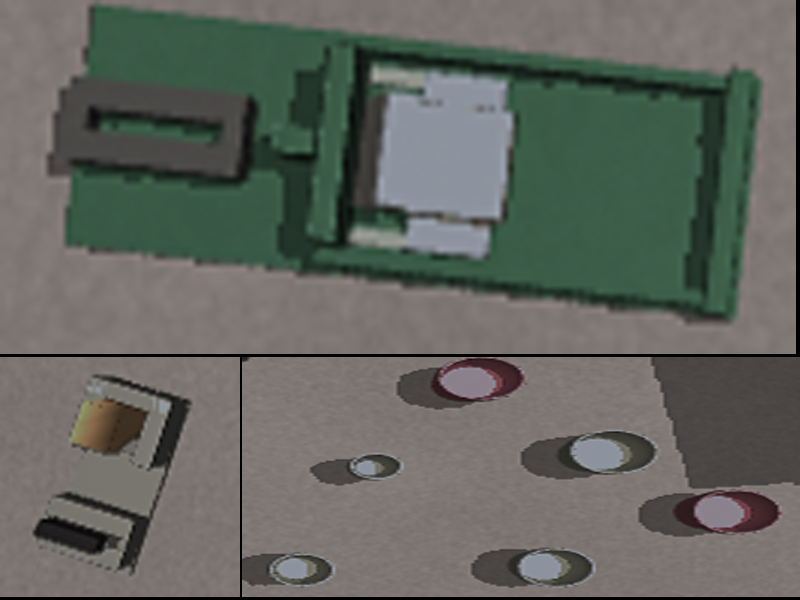

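Crop: pots 2–5 are confirmed white with rims centred near (465,246), (446,320), (364,322) and (388,256). The two pink cups are decoys. The rim widths (27, 24, 19, 17 px) match 60, 52, 44 and 36 mm.

Run:
```python
from h import *
c=ctrl.calibration("top")
A=lambda x,y:(195+x/5.926-.4,225+y/5.9-.4); B=lambda x,y:(95+x/3,280+(y-357)/3)
for n,p,z in [("es+y",A(760,70),.033),("es-y",A(737,318),.033),("TL",A(93,5),.006),("BL",A(65,243),.006),("slotc",A(155,125),.04),("bwtop",A(342,45),.066),("bwbot",A(318,240),.066),
 ("pot1",(284.5,319),.066),("pot2",(464.7,246.3),.066),("pot3",(446.3,320.5),.066),("pot4",(364.4,321.8),.066),("pot5",(388,255.6),.066),
 ("tag",B(70,537),.084),("tagL",B(38,530),.084),("tagR",B(103,545),.084),("wedge",B(105,425),.1)]:
    print(n,np.round(onz("top",*p,z,c)[:2],4))
```

```text
es+y [ 0.6072 -0.0732]
es-y [ 0.5172 -0.0624]
TL [0.6403 0.1724]
BL [0.552  0.1835]
slotc [0.592  0.1449]
bwtop [0.6165 0.075 ]
bwbot [0.5476 0.0845]
pot1 [0.4348 0.0115]
pot2 [ 0.5758 -0.3694]
pot3 [ 0.4227 -0.3233]
pot4 [ 0.4246 -0.1533]
pot5 [ 0.5604 -0.2074]
tag [0.4027 0.3464]
tagL [0.4079 0.3679]
tagR [0.3968 0.3244]
wedge [0.4771 0.3184]
```

step_arm(motion=[{"offset": [0.419,-0.463,-0.01],"twist": -55},{"offset": [0.419,-0.463,-0.01],"twist": -55},{"offset": [0.419,-0.463,-0.01],"twist": -55},{"offset": [0.419,-0.463,-0.01],"twist": -55},{"offset": [0.419,-0.463,-0.01],"twist": -55},{"offset": [0.419,-0.463,-0.01],"twist": -55},{"offset": [0.419,-0.463,-0.01],"twist": -55},{"offset": [0.419,-0.463,-0.01],"twist": -55},{"offset": [0.419,-0.463,-0.01],"twist": -55},{"offset": [0.419,-0.463,-0.01],"twist": -55},{"offset": [0.419,-0.463,-0.01],"twist": -55},{"offset": [0.419,-0.463,-0.01],"twist": -55}], gripper=0.085, grip_force=30)

```text
time: 1.3
eef_pos: [0.463, -0.0213, 0.2518]
tcp_rot: [0.756, 0.655, 0.0, 0.0]
contact_force: [1.2, -0.9, -0.9]
opening: 0.997
finger_force: 0.0
```

step_arm(motion=[{"offset": [0,0,0],"twist": 0},{"offset": [0,0,0],"twist": 0},{"offset": [0,0,0],"twist": 0}])

```text
time: 1.6
eef_pos: [0.4628, -0.0241, 0.2516]
tcp_rot: [0.756, 0.655, -0.0, -0.0]
contact_force: [-0.9, 0.1, -0.0]
opening: 0.994
finger_force: 0.0
```

Run:
```python
from h import *
import json
s=ctrl.get_state(); c=ctrl.calibration("wrist"); im=ctrl.read_camera("wrist"); cv2.imwrite("pics/w1.png",im)
json.dump({k:np.array(v).tolist() for k,v in c.items()},open("w1.json","w")); print(s["eef_pos"],s["tcp_rot"],s["time"])
T=np.array(c["cam_to_world"]);print(np.round(T,3))
for n,p in [("pot1",(.435,.0115,.066)),("bay",(.5689,-.0183,.006))]: print(n,proj("wrist",p,c))
```

```text
[ 0.46284675 -0.02405694  0.25155398] [ 7.55740642e-01  6.54870916e-01 -3.71148501e-04 -1.64927701e-04] 1.6
[[ 0.99   0.135  0.042  0.473]
 [-0.142  0.948  0.286  0.05 ]
 [-0.001 -0.29   0.957  0.383]
 [ 0.     0.     0.     1.   ]]
pot1 [275.99862833 181.56820781]
bay [411.83910621 183.83137551]
```

View pics/w1.png

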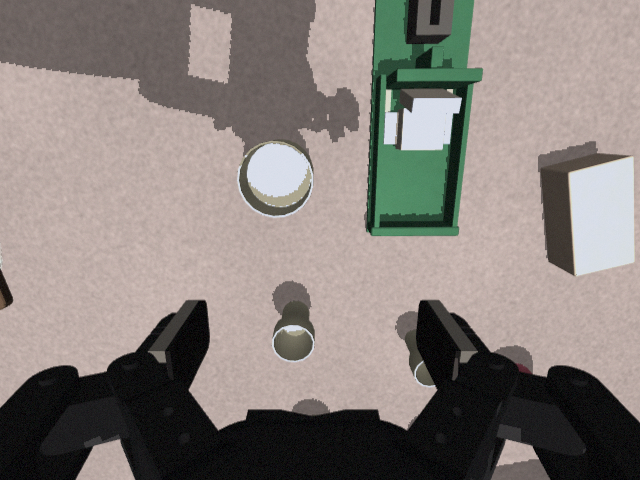

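Run:
```python
from h import *
import json
c=json.load(open("w1.json")); im=cv2.imread("pics/w1.png"); hsv=cv2.cvtColor(im,cv2.COLOR_BGR2HSV)
g=cv2.inRange(hsv,(45,60,20),(90,255,255)); g[:,:340]=0
def row(v):
    x=np.flatnonzero(g[v]); return x.min(),x.max()
L=[];R=[]
for v in (150,170,190,210,225):
    a,b=row(v); pa=onz("wrist",a,v,.033,c);pb=onz("wrist",b,v,.033,c); L.append(pa);R.append(pb); print(v,a,b,np.round(pa[:2],4),np.round(pb[:2],4),"w",np.linalg.norm(pb-pa))
for u in (385,400,420,440,450):
    y=np.flatnonzero(g[:,u]); p=onz("wrist",u,y.max(),.033,c); print("end",u,y.max(),np.round(p[:2],4))
L=np.array(L);R=np.array(R); M=(L+R)/2; d=np.polyfit(M[:,1],M[:,0],1); print("axis dx/dy",d, "edges",np.polyfit(L[:,1],L[:,0],1),np.polyfit(R[:,1],R[:,0],1))
# pot1 rim
e=cv2.Canny(im,40,120); 
y,x=np.mgrid[0:480,0:640]; 
m=cv2.inRange(hsv,(0,0,0),(180,255,255))
print("pot1",onz("wrist",275.5,178.5,.066,c), "pot4",onz("wrist",293.5,343,.066,c))
cv2.imwrite("pics/w1c.png",np.hstack([cv2.resize(im[55:245,355:495],None,fx=3.1,fy=3.1),cv2.resize(im[130:230,225:325],(350,589))[:589]]) )
```

```text
150 370 465 [0.5247 0.0244] [0.6141 0.0116] w 0.09033154109874292
170 369 462 [0.5219 0.0058] [ 0.6108 -0.0069] w 0.08984524018051568
190 368 460 [ 0.5191 -0.0134] [ 0.6085 -0.0262] w 0.09032460498251953
210 367 458 [ 0.5161 -0.0332] [ 0.606  -0.0461] w 0.09081981980357713
225 367 456 [ 0.5146 -0.0486] [ 0.6036 -0.0614] w 0.0899388456113976
end 385 450 [ 0.5084 -0.3401]
end 400 235 [ 0.5469 -0.0639]
end 420 235 [ 0.5671 -0.0668]
end 440 235 [ 0.5872 -0.0696]
end 450 235 [ 0.5973 -0.0711]
axis dx/dy [0.13947376 0.56665162] edges [0.14021439 0.52109874] [0.13872074 0.61219471]
pot1 [0.4350259  0.01421941 0.066     ] pot4 [ 0.42464166 -0.15217356  0.066     ]
```

View pics/w1c.png

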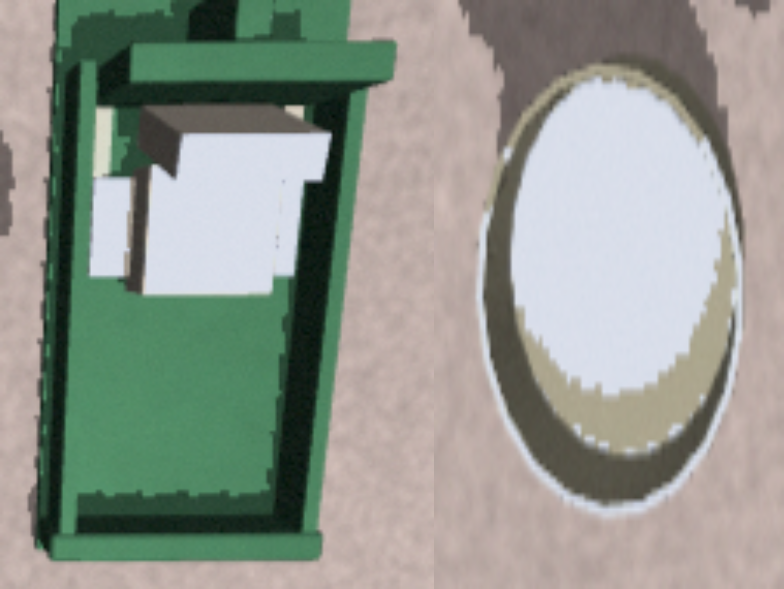

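Run:
```python
from h import *
import json
c=json.load(open("w1.json")); u=np.array([.1381,.9904]); n=np.array([-.9904,.1381]); o=np.array([.562,-.066])
U=lambda x,y:(355+x/3.1-.3,55+y/3.1-.3)
for k,p,z in [("es out",U(186,559),.033),("es face",U(186,533),.033),("jaw face",U(205,295),.033),("bw face",U(260,82),.066),("bw back",U(250,43),.066),("wallLin",U(78,400),.033),("wallLin2",U(80,500),.033),("wallRin",U(318,400),.033),("bw L",U(130,80),.066),("bw R",U(393,79),.066),("jaw L",U(143,290),.033),("jaw R",U(272,290),.033)]:
    q=onz("wrist",*p,z,c)[:2]; d=q-o; print(k,np.round(q,4),"along",round(d@u,4),"y",round(d@n,4))
```

```text
es out [ 0.5617 -0.066 ] along -0.0001 y 0.0003
es face [ 0.5622 -0.0572] along 0.0088 y 0.001
jaw face [0.5725 0.0176] along 0.0843 y 0.0011
bw face [0.5805 0.0733] along 0.1405 y 0.0009
bw back [0.5783 0.0831] along 0.1499 y 0.0044
wallLin [ 0.5311 -0.0089] along 0.0523 y 0.0385
wallLin2 [ 0.5289 -0.0412] along 0.02 y 0.0362
wallRin [ 0.606  -0.0196] along 0.052 y -0.0372
bw L [0.5466 0.0786] along 0.1411 y 0.0352
bw R [0.6152 0.069 ] along 0.1411 y -0.034
jaw L [0.5538 0.0218] along 0.0859 y 0.0203
jaw R [0.5929 0.0162] along 0.0857 y -0.0193
```

Wrist view: pot1's rim is centred at (275,178). The caddy bay runs from the end-stop face (v≈227) to the jaw face (v≈150), and the back wall top is at v≈81. That puts the caddy origin near (0.578, 0.054) with yaw about 82°. Next I grasp pot1.

step_arm(motion=[{"offset": [0.034,-0.033,0.03]},{"offset": [0.034,-0.033,0.08]},{"offset": [0.034,-0.033,0.12]},{"offset": [0.034,-0.033,0.15]},{"offset": [0.034,-0.033,0.18]},{"offset": [0.034,-0.033,0.205]},{"offset": [0.034,-0.033,0.205]},{"offset": [0.034,-0.033,0.205]}])

```text
invalid input at $.motion[0]: expected keys offset, twist
```

step_arm(motion=[{"offset": [0,0,0]},{"offset": [0,0,0]},{"offset": [0,0,0]},{"offset": [0,0,0]},{"offset": [0,0,0]},{"offset": [0,0,0]}], gripper=0.05)

```text
invalid input at $.motion[0]: expected keys offset, twist
```

step_arm(motion=[{"offset": [0,0,-0.03]},{"offset": [0,0,-0.08]},{"offset": [0,0,-0.1]},{"offset": [0,0,-0.1]},{"offset": [0,0,-0.1]}])

```text
invalid input at $.motion[0]: expected keys offset, twist
```

step_arm(motion=[{"offset": [0.034,-0.033,0.03],"twist": 0},{"offset": [0.034,-0.033,0.08],"twist": 0},{"offset": [0.034,-0.033,0.12],"twist": 0},{"offset": [0.034,-0.033,0.15],"twist": 0},{"offset": [0.034,-0.033,0.18],"twist": 0},{"offset": [0.034,-0.033,0.205],"twist": 0},{"offset": [0.034,-0.033,0.205],"twist": 0},{"offset": [0.034,-0.033,0.205],"twist": 0}])

```text
time: 2.45
eef_pos: [0.4353, 0.0138, 0.0471]
tcp_rot: [0.756, 0.654, -0.0, -0.0]
contact_force: [-1.0, -0.7, 0.4]
opening: 0.996
finger_force: 0.0
```

step_arm(motion=[{"offset": [0,0,0],"twist": 0},{"offset": [0,0,0],"twist": 0},{"offset": [0,0,0],"twist": 0},{"offset": [0,0,0],"twist": 0},{"offset": [0,0,0],"twist": 0},{"offset": [0,0,0],"twist": 0}], gripper=0.05)

```text
time: 3.05
eef_pos: [0.4369, 0.0142, 0.049]
tcp_rot: [0.755, 0.655, 0.001, 0.002]
contact_force: [-1.6, -3.0, 6.5]
opening: 0.789
finger_force: 34.2
```

step_arm(motion=[{"offset": [0,0,-0.03],"twist": 0},{"offset": [0,0,-0.08],"twist": 0},{"offset": [0,0,-0.1],"twist": 0},{"offset": [0,0,-0.1],"twist": 0},{"offset": [0,0,-0.1],"twist": 0}])

```text
time: 3.55
eef_pos: [0.4349, 0.0151, 0.1466]
tcp_rot: [0.755, 0.655, 0.0, 0.0]
contact_force: [-0.9, -0.5, -1.7]
opening: 0.79
finger_force: 35.3
```

```bash
cat > snap.py <<'E'
from h import *
import json,sys
def snap(cam,n):
    c=ctrl.calibration(cam); im=ctrl.read_camera(cam); cv2.imwrite(f"pics/{n}.png",im)
    json.dump({k:np.array(v).tolist() for k,v in c.items()},open(n+".json","w")); return im,c
def rim(cam,im,c,xy,z,R,tol=0.4):
    """Edge points near the projected rim circle; robust ellipse fit -> world centre at height z."""
    a=np.linspace(0,2*np.pi,60); pts=np.array([proj(cam,(xy[0]+R*np.cos(t),xy[1]+R*np.sin(t),z),c) for t in a],np.float32)
    return cv2.fitEllipse(pts)
E
python3 - <<'E'
from snap import *
im,c=snap("wrist","w2"); s=ctrl.get_state(); print(s["eef_pos"],s["opening"]*.0854,s["finger_force"])
E
```

```text
[0.43411087 0.01518144 0.14542035] 0.06730562720853661 35.25018593296409
```

View pics/w2.png

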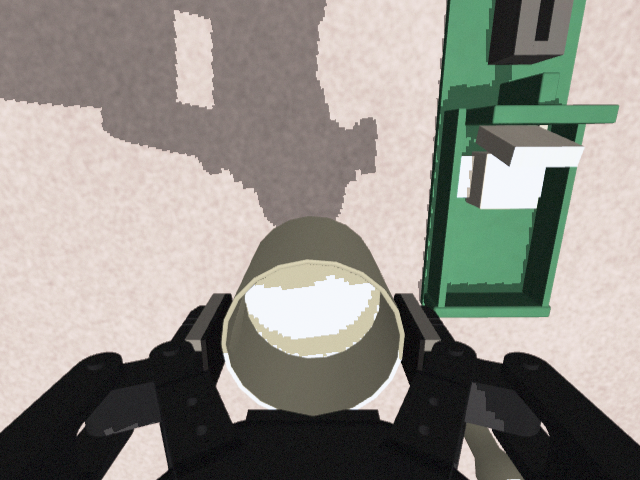

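Pot1 is held, with its opening at 67 mm. I move it over the bay.

step_arm(motion=[{"offset": [-0.005,0.046,0],"twist": 0},{"offset": [-0.01,0.092,0],"twist": 0},{"offset": [-0.015,0.137,0],"twist": 0},{"offset": [-0.015,0.137,0],"twist": 0},{"offset": [-0.015,0.137,0.03],"twist": 0},{"offset": [-0.015,0.137,0.03],"twist": 0},{"offset": [-0.015,0.137,0.03],"twist": 0}])

```text
time: 4.3
eef_pos: [0.5665, -0.0188, 0.1145]
tcp_rot: [0.755, 0.655, -0.002, -0.002]
contact_force: [-0.4, -0.0, -1.0]
opening: 0.789
finger_force: 35.3
```

Run:
```python
from snap import *
im,c=snap("wrist","w3"); s=ctrl.get_state(); print(s["eef_pos"],s["contact_force"])
```

```text
[ 0.56765176 -0.01901233  0.11618856] [ 0.92365785  0.76312626 -0.96408382]
```

View pics/w3.png

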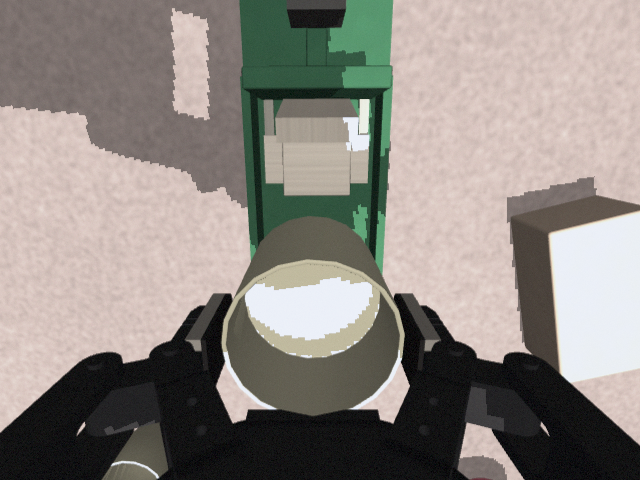

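Run:
```python
from h import *
import json
c=json.load(open("w3.json")); u=np.array([.1381,.9904]); n=np.array([-.9904,.1381]); o=np.array([.5782,.0537])
for k,p,z in [("jawL",(283,194),.033),("jawR",(350,194),.033),("bwL",(243,88),.066),("bwR",(390,89),.066),("outL",(252,240),.033),("outR",(383,240),.033),("potL",(222,335),.1345),("potR",(404,335),.1345)]:
    q=onz("wrist",*p,z,c)[:2]; d=q-o; print(k,np.round(q,4),"x",round(d@u,4),"y",round(d@n,4))
d=np.array([.5677,-.0190])-o; print("tcp",d@u,d@n)
```

```text
jawL [0.5536 0.0214] x -0.0353 y 0.0199
jawR [0.5934 0.0158] x -0.0354 y -0.0203
bwL [0.5471 0.0783] x 0.0201 y 0.0343
bwR [0.6149 0.0682] x 0.0194 y -0.0343
outL [ 0.5297 -0.0043] x -0.0642 y 0.04
outR [ 0.6105 -0.0157] x -0.0643 y -0.0416
potL [ 0.5353 -0.0094] x -0.0684 y 0.0338
potR [ 0.5992 -0.0183] x -0.0684 y -0.0307
tcp -0.07345213 0.0003593300000000631
```

Pot1 is centred over the bay to about 1 mm, so I lower it.

step_arm(motion=[{"offset": [-0.001,0.001,0.02],"twist": 0},{"offset": [-0.001,0.001,0.04],"twist": 0},{"offset": [-0.001,0.001,0.05],"twist": 0},{"offset": [-0.001,0.001,0.056],"twist": 0},{"offset": [-0.001,0.001,0.059],"twist": 0},{"offset": [-0.001,0.001,0.059],"twist": 0}])

```text
time: 4.95
eef_pos: [0.5699, -0.0205, 0.0584]
tcp_rot: [0.756, 0.655, 0.0, 0.0]
contact_force: [0.1, -0.7, -1.1]
opening: 0.787
finger_force: 35.3
```

step_arm(motion=[{"offset": [0,0,0.0],"twist": 0},{"offset": [0,0,0.0],"twist": 0},{"offset": [0,0,0],"twist": 0},{"offset": [0,0,0],"twist": 0}], gripper=0.082)

```text
time: 5.35
eef_pos: [0.57, -0.0206, 0.0585]
tcp_rot: [0.756, 0.655, 0.0, 0.0]
contact_force: [-0.1, 0.4, -0.4]
opening: 0.962
finger_force: 0.0
```

step_arm(motion=[{"offset": [0,0,-0.04],"twist": 0},{"offset": [0,0,-0.09],"twist": 0},{"offset": [0,0,-0.14],"twist": 0},{"offset": [0,0,-0.14],"twist": 0},{"offset": [0,0,-0.14],"twist": 0}])

```text
time: 5.85
eef_pos: [0.5707, -0.0207, 0.2002]
tcp_rot: [0.755, 0.655, 0.001, 0.002]
contact_force: [-0.2, -0.9, 0.2]
opening: 0.963
finger_force: 0.0
```

Run:
```python
from snap import *
s=ctrl.get_state(); im,c=snap("wrist","w4"); t,ct=snap("top","t4"); print(s["eef_pos"],s["tcp_rot"],s["time"])
a=cv2.resize(im,(400,300)); b=np.vstack([t[180:380,190:590]]); cv2.imwrite("pics/m4.png",np.hstack([a,cv2.resize(b,(400,200)).copy() if False else cv2.copyMakeBorder(b,0,100,0,0,cv2.BORDER_CONSTANT)]))
```

```text
[ 0.57065012 -0.02068815  0.20018609] [0.7554961  0.65514932 0.0013504  0.00178707] 5.85
```

View pics/m4.png

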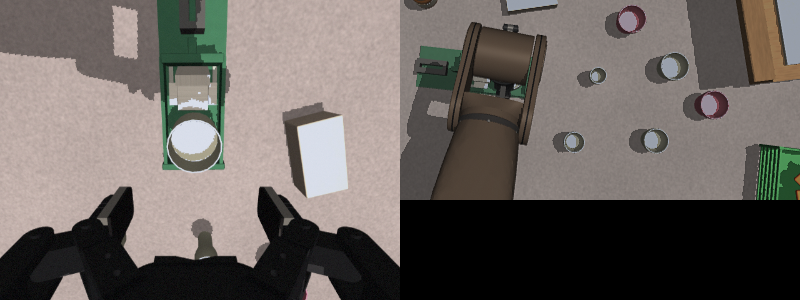

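Pot1 stands in the bay, with its wrist-view rim at full-resolution (311,234). The other pots look unmoved in the top view.

```bash
cat >> snap.py <<'E'
D={2:.060,3:.052,4:.044,5:.036}
def top_rims(t,c,guess,win=26):
    out={}
    for k,(x,y) in guess.items():
        u,v=proj("top",(x,y,.066),c); x0,y0=int(u)-win,int(v)-win
        g=cv2.cvtColor(t[y0:y0+2*win,x0:x0+2*win],cv2.COLOR_BGR2GRAY); S=6; g=cv2.GaussianBlur(cv2.resize(g,None,fx=S,fy=S,interpolation=cv2.INTER_CUBIC),(0,0),3)
        r=c["fx"]*D[k]/2/1.2*S
        h=cv2.HoughCircles(g,cv2.HOUGH_GRADIENT,1.5,200,param1=80,param2=15,minRadius=int(r*.9),maxRadius=int(r*1.1))
        if h is None: out[k]=None; continue
        a=h[0,0]; out[k]=(np.round(onz("top",x0+a[0]/S-.4,y0+a[1]/S-.4,.066,c)[:2],4).tolist(), round(float(a[2]/r),2))
    return out
G={2:(.5758,-.3694),3:(.4227,-.3233),4:(.4246,-.1533),5:(.5604,-.2074)}
E
python3 - <<'E'
from snap import *
c=json.load(open("t4.json")); print(top_rims(cv2.imread("pics/t4.png"),c,G))
print(top_rims(cv2.imread("pics/top0.png"),c,G))
w=json.load(open("w4.json")); im=cv2.imread("pics/w4.png"); g=cv2.GaussianBlur(cv2.cvtColor(im,6),(0,0),1)
h=cv2.HoughCircles(g[170:300,240:390],cv2.HOUGH_GRADIENT,1.5,200,param1=80,param2=15,minRadius=35,maxRadius=50)[0,0]; print(h)
q=onz("wrist",h[0]+240,h[1]+170,.072,w)[:2]; d=q-np.array([.5782,.0537]); print(q, d@[.1381,.9904],d@[-.9904,.1381])
E
```

```text
{2: ([0.5765, -0.3684], 0.92), 3: ([0.4217, -0.3221], 0.94), 4: ([0.4249, -0.1509], 0.94), 5: ([0.5607, -0.2068], 0.91)}
{2: ([0.5765, -0.3684], 0.93), 3: ([0.4233, -0.3216], 0.96), 4: ([0.4249, -0.1509], 0.96), 5: ([0.5607, -0.2068], 0.91)}
[72.75 63.75 42.5 ]
[ 0.5711796  -0.02101045] -0.07496274388271659 -0.0033645118764089508
```

step_arm(motion=[{"offset": [-0.048,0.008,0],"twist": 0},{"offset": [-0.096,0.016,0],"twist": 0},{"offset": [-0.144,0.024,0],"twist": 0},{"offset": [-0.192,0.031,0],"twist": 0},{"offset": [-0.24,0.039,0],"twist": 0},{"offset": [-0.288,0.046,0],"twist": 0},{"offset": [-0.33,0.053,0.02],"twist": 0},{"offset": [-0.344,0.055,0.05],"twist": 0},{"offset": [-0.344,0.055,0.05],"twist": 0}])

```text
time: 6.85
eef_pos: [0.5713, -0.3685, 0.1393]
tcp_rot: [0.757, 0.654, -0.001, -0.007]
contact_force: [-1.0, 0.2, -1.0]
opening: 0.959
finger_force: 0.0
```

step_arm(motion=[{"offset": [0,0,0.03],"twist": 0},{"offset": [0,0,0.06],"twist": 0},{"offset": [0,0,0.09],"twist": 0},{"offset": [0,0,0.099],"twist": 0},{"offset": [0,0,0.099],"twist": 0}])

```text
time: 7.35
eef_pos: [0.5743, -0.3667, 0.0467]
tcp_rot: [0.755, 0.656, -0.0, -0.003]
contact_force: [1.0, 0.6, 0.1]
opening: 0.96
finger_force: 0.0
```

step_arm(motion=[{"offset": [0,0,0],"twist": 0},{"offset": [0,0,0],"twist": 0},{"offset": [0,0,0],"twist": 0},{"offset": [0,0,0],"twist": 0},{"offset": [0,0,0],"twist": 0},{"offset": [0,0,0],"twist": 0}], gripper=0.04)

```text
time: 7.95
eef_pos: [0.5768, -0.3698, 0.0517]
tcp_rot: [0.756, 0.655, 0.0, 0.002]
contact_force: [0.8, 0.3, 6.6]
opening: 0.7
finger_force: 32.9
```

step_arm(motion=[{"offset": [0,0,-0.03],"twist": 0},{"offset": [0,0,-0.08],"twist": 0},{"offset": [0,0,-0.13],"twist": 0},{"offset": [0,0,-0.145],"twist": 0},{"offset": [0,0,-0.145],"twist": 0},{"offset": [0,0,-0.145],"twist": 0}])

```text
time: 8.55
eef_pos: [0.5745, -0.3682, 0.192]
tcp_rot: [0.756, 0.655, -0.0, -0.001]
contact_force: [-0.4, 0.5, -1.2]
opening: 0.698
finger_force: 32.9
```

Run:
```python
from snap import *
s=ctrl.get_state(); im,c=snap("wrist","w5"); t,ct=snap("top","t5"); print(s["eef_pos"],s["tcp_rot"],s["time"])
cv2.imwrite("pics/m5.png",np.hstack([cv2.resize(im,(400,300)),cv2.copyMakeBorder(t[180:380,190:590],0,100,0,0,cv2.BORDER_CONSTANT)]))
```

```text
[ 0.5745442  -0.3681945   0.19204317] [ 7.55543294e-01  6.55097261e-01 -1.83016945e-04 -1.36998921e-03] 8.55
```

View pics/m5.png

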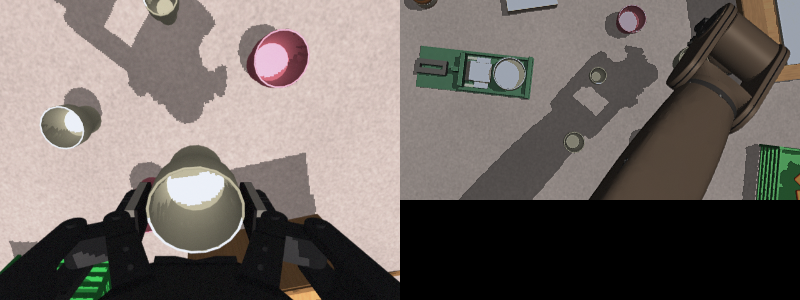

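The picture shows pot2 held by its band and pot1 still in the bay at top pixel (299,253). I carry pot2 over and insert it.

step_arm(motion=[{"offset": [0.048,-0.0075,0],"twist": 0},{"offset": [0.096,-0.015,0],"twist": 0},{"offset": [0.144,-0.0225,0],"twist": 0},{"offset": [0.192,-0.03,0],"twist": 0},{"offset": [0.24,-0.0375,0],"twist": 0},{"offset": [0.288,-0.045,0],"twist": 0},{"offset": [0.33,-0.0515,0],"twist": 0},{"offset": [0.344,-0.054,0],"twist": 0},{"offset": [0.344,-0.054,0],"twist": 0},{"offset": [0.344,-0.054,0],"twist": 0},{"offset": [0.344,-0.054,0],"twist": 0}])

```text
time: 9.75
eef_pos: [0.5706, -0.0222, 0.1933]
tcp_rot: [0.756, 0.654, -0.0, -0.0]
contact_force: [0.4, -0.2, 0.0]
opening: 0.697
finger_force: 32.9
```

Run:
```python
from snap import *
s=ctrl.get_state(); im,c=snap("wrist","w6"); print(s["eef_pos"],s["tcp_rot"])
cv2.imwrite("pics/m6.png",im)
```

```text
[ 0.57059241 -0.02224473  0.1932995 ] [ 7.56115901e-01  6.54437532e-01 -4.72336931e-04 -1.95094465e-04]
```

View pics/m6.png

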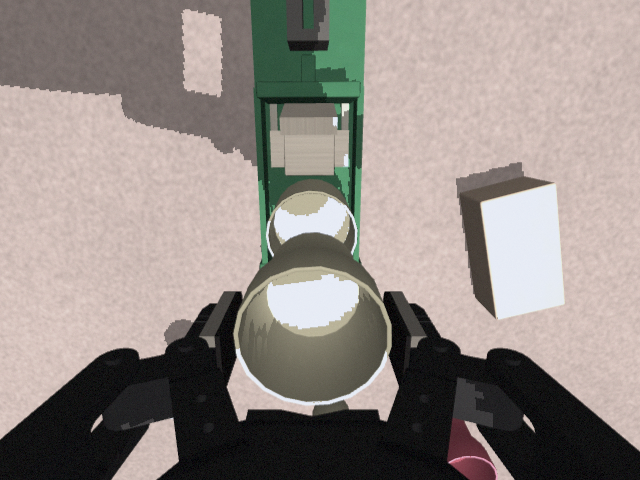

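Pot2 (313,336) is centred over pot1 (312,232) laterally. I lower it, release, and then look.

step_arm(motion=[{"offset": [0,0,0.04],"twist": 0},{"offset": [0,0,0.06],"twist": 0},{"offset": [0,0,0.08],"twist": 0},{"offset": [0,0,0.095],"twist": 0},{"offset": [0,0,0.104],"twist": 0},{"offset": [0,0,0.106],"twist": 0},{"offset": [0,0,0.106],"twist": 0}])

```text
time: 10.5
eef_pos: [0.571, -0.021, 0.0883]
tcp_rot: [0.756, 0.655, 0.0, 0.0]
contact_force: [-1.2, -0.6, -1.1]
opening: 0.697
finger_force: 32.9
```

step_arm(motion=[{"offset": [0,0,0],"twist": 0},{"offset": [0,0,0],"twist": 0},{"offset": [0,0,0],"twist": 0},{"offset": [0,0,0],"twist": 0}], gripper=0.078)

```text
time: 10.9
eef_pos: [0.571, -0.0206, 0.0886]
tcp_rot: [0.755, 0.655, 0.0, 0.0]
contact_force: [0.4, 0.1, 0.5]
opening: 0.912
finger_force: 0.0
```

step_arm(motion=[{"offset": [0,0,-0.04],"twist": 0},{"offset": [0,0,-0.09],"twist": 0},{"offset": [0,0,-0.115],"twist": 0},{"offset": [0,0,-0.115],"twist": 0},{"offset": [0,0,-0.115],"twist": 0},{"offset": [0,0,-0.115],"twist": 0}])

```text
time: 11.5
eef_pos: [0.5696, -0.0204, 0.2011]
tcp_rot: [0.755, 0.655, -0.001, -0.001]
contact_force: [0.0, 0.1, -0.2]
opening: 0.913
finger_force: 0.0
```

```bash
cat >> snap.py <<'E'
O=np.array([.5782,.0537]); CU=np.array([.1381,.9904]); CN=np.array([-.9904,.1381])
def wrim(im,c,xy,z,dia,win=1.7):
    """Hough circle near projected rim in wrist picture -> world xy and caddy xy"""
    u,v=proj("wrist",(*xy,z),c); T=np.array(c["cam_to_world"]); r=c["fx"]*dia/2/np.linalg.norm(T[:3,3]-np.array([*xy,z]))
    m=int(win*r); x0,y0=max(int(u)-m,0),max(int(v)-m,0); g=cv2.GaussianBlur(cv2.cvtColor(im[y0:y0+2*m,x0:x0+2*m],6),(0,0),1)
    h=cv2.HoughCircles(g,cv2.HOUGH_GRADIENT,1.5,400,param1=80,param2=12,minRadius=int(.88*r),maxRadius=int(1.15*r))
    if h is None: return None
    h=h[0,0]; q=onz("wrist",x0+h[0],y0+h[1],z,c)[:2]
    return np.round(q,4),"px",np.round([x0+h[0],y0+h[1]],1),"pred",np.round([u,v],1),"r/rpred",round(float(h[2]/r),2),"caddy",np.round([(q-O)@CU,(q-O)@CN],4)
E
python3 - <<'E'
from snap import *
s=ctrl.get_state(); im,c=snap("wrist","w7"); t,ct=snap("top","t7"); print(s["eef_pos"],s["time"])
print(wrim(im,c,(.571,-.021),.100,.060)); print(wrim(im,c,(.571,-.021),.072,.068))
print(top_rims(t,ct,{k:G[k] for k in(3,4,5)}))
E
```

```text
[ 0.56955552 -0.02038392  0.20109756] 11.5
(array([ 0.5701, -0.0189]), 'px', array([313.8, 242.2], dtype=float32), 'pred', array([315.5, 245. ]), 'r/rpred', 0.97, 'caddy', array([-0.073, -0.002]))
(array([ 0.5706, -0.0286]), 'px', array([316.2, 243.2], dtype=float32), 'pred', array([315.4, 233.7]), 'r/rpred', 0.9, 'caddy', array([-0.0825, -0.0039]))
{3: ([0.4223, -0.3216], 0.94), 4: ([0.4243, -0.1519], 0.9), 5: ([0.5612, -0.2063], 0.92)}
```

Pot2 is seated, with its rim centre (314,242) consistent with height 0.100. Next is pot3.

step_arm(motion=[{"offset": [-0.047,-0.015,0],"twist": 0},{"offset": [-0.094,-0.03,0],"twist": 0},{"offset": [-0.141,-0.045,0],"twist": 0},{"offset": [-0.188,-0.06,0],"twist": 0},{"offset": [-0.235,-0.076,0],"twist": 0},{"offset": [-0.282,-0.091,0.02],"twist": 0},{"offset": [-0.32,-0.103,0.04],"twist": 0},{"offset": [-0.32,-0.103,0.05],"twist": 0},{"offset": [-0.32,-0.103,0.05],"twist": 0}])

```text
time: 12.5
eef_pos: [0.4215, -0.3219, 0.1497]
tcp_rot: [0.756, 0.654, 0.0, -0.003]
contact_force: [-0.6, -0.3, -1.1]
opening: 0.912
finger_force: 0.0
```

step_arm(motion=[{"offset": [0,0,0.03],"twist": 0},{"offset": [0,0,0.06],"twist": 0},{"offset": [0,0,0.09],"twist": 0},{"offset": [0,0,0.099],"twist": 0},{"offset": [0,0,0.099],"twist": 0}])

```text
time: 13.0
eef_pos: [0.4233, -0.321, 0.0528]
tcp_rot: [0.755, 0.656, 0.0, -0.002]
contact_force: [-0.4, -0.5, -0.0]
opening: 0.911
finger_force: 0.0
```

step_arm(motion=[{"offset": [0,0,0],"twist": 0},{"offset": [0,0,0],"twist": 0},{"offset": [0,0,0],"twist": 0},{"offset": [0,0,0],"twist": 0},{"offset": [0,0,0],"twist": 0},{"offset": [0,0,0],"twist": 0},{"offset": [0,0,0],"twist": 0}], gripper=0.03)

```text
time: 13.7
eef_pos: [0.4246, -0.324, 0.0562]
tcp_rot: [0.756, 0.655, 0.0, 0.002]
contact_force: [-0.4, 0.6, 5.5]
opening: 0.601
finger_force: 31.2
```

step_arm(motion=[{"offset": [0,0,-0.03],"twist": 0},{"offset": [0,0,-0.08],"twist": 0},{"offset": [0,0,-0.13],"twist": 0},{"offset": [0,0,-0.155],"twist": 0},{"offset": [0,0,-0.155],"twist": 0},{"offset": [0,0,-0.155],"twist": 0}])

```text
time: 14.3
eef_pos: [0.4232, -0.3228, 0.2091]
tcp_rot: [0.756, 0.655, 0.0, 0.0]
contact_force: [-0.7, -0.5, -1.4]
opening: 0.603
finger_force: 31.9
```

Run:
```python
from snap import *
s=ctrl.get_state(); im,c=snap("wrist","w8"); t,ct=snap("top","t8"); e=s["eef_pos"]; print(e,s["opening"]*.0854)
print("held",wrim(im,c,e[:2],e[2]+.0145,.052)); print(top_rims(t,ct,{k:G[k] for k in(4,5)}))
D[2]=.06; print(top_rims(t,ct,{2:(.5703+.0008,-.0195-.0005)}))
```

```text
[ 0.42321152 -0.32277119  0.20906666] 0.051456363151233225
held (array([ 0.4246, -0.3166]), 'px', array([314.2, 323.8], dtype=float32), 'pred', array([313. , 338.9]), 'r/rpred', 0.96, 'caddy', array([-0.3879,  0.101 ]))
{4: ([0.4248, -0.153], 1.03), 5: ([0.5612, -0.2063], 0.93)}
{2: ([0.5706, -0.0236], 1.08)}
```

step_arm(motion=[{"offset": [0.047,0.015,0],"twist": 0},{"offset": [0.094,0.03,0],"twist": 0},{"offset": [0.141,0.045,0],"twist": 0},{"offset": [0.188,0.06,0],"twist": 0},{"offset": [0.235,0.076,0],"twist": 0},{"offset": [0.282,0.091,0],"twist": 0},{"offset": [0.31,0.1,0],"twist": 0},{"offset": [0.318,0.1025,0],"twist": 0},{"offset": [0.318,0.1025,0],"twist": 0},{"offset": [0.318,0.1025,0],"twist": 0}])

```text
time: 15.4
eef_pos: [0.5689, -0.0233, 0.2075]
tcp_rot: [0.756, 0.655, -0.001, -0.001]
contact_force: [0.5, -1.4, -0.8]
opening: 0.603
finger_force: 31.9
```

Run:
```python
from snap import *
s=ctrl.get_state(); im,c=snap("wrist","w9"); t,ct=snap("side","s9"); print(s["eef_pos"])
print(wrim(im,c,(.5703,-.0195),.100,.060))
k=cv2.resize(t[150:400,200:480],None,fx=1.2,fy=1.2); cv2.imwrite("pics/m9.png",np.hstack([cv2.resize(im,(400,300)),k]))
```

```text
[ 0.56894807 -0.02329808  0.20749908]
(array([ 0.5677, -0.0199]), 'px', array([310.8, 237.2], dtype=float32), 'pred', array([314.3, 236.2]), 'r/rpred', 1.12, 'caddy', array([-0.0744,  0.0002]))
```

View pics/m9.png

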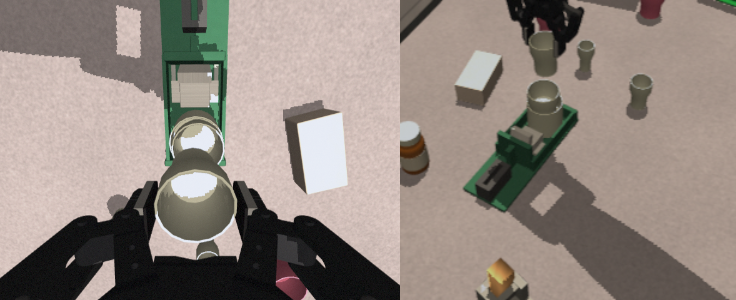

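Pot2 sits in pot1, with its rim near full-resolution (315,225), and pot3 is aligned above it. I lower pot3.

step_arm(motion=[{"offset": [0.001,0.001,0.03],"twist": 0},{"offset": [0.001,0.001,0.05],"twist": 0},{"offset": [0.001,0.001,0.07],"twist": 0},{"offset": [0.001,0.001,0.082],"twist": 0},{"offset": [0.001,0.001,0.088],"twist": 0},{"offset": [0.001,0.001,0.088],"twist": 0},{"offset": [0.001,0.001,0.088],"twist": 0}])

```text
time: 16.2
eef_pos: [0.5715, -0.0221, 0.1219]
tcp_rot: [0.756, 0.655, 0.0, 0.001]
contact_force: [0.0, -0.3, -0.0]
opening: 0.597
finger_force: 31.9
```

step_arm(motion=[{"offset": [0,0,0],"twist": 0},{"offset": [0,0,0],"twist": 0},{"offset": [0,0,0],"twist": 0},{"offset": [0,0,0],"twist": 0}], gripper=0.07)

```text
time: 16.6
eef_pos: [0.5712, -0.0217, 0.1213]
tcp_rot: [0.755, 0.655, 0.0, 0.0]
contact_force: [0.3, -0.4, -0.4]
opening: 0.82
finger_force: 0.0
```

step_arm(motion=[{"offset": [0,0,-0.04],"twist": 0},{"offset": [0,0,-0.08],"twist": 0},{"offset": [0,0,-0.1],"twist": 0},{"offset": [0,0,-0.1],"twist": 0},{"offset": [0,0,-0.1],"twist": 0},{"offset": [0,0,-0.1],"twist": 0}])

```text
time: 17.2
eef_pos: [0.5699, -0.0215, 0.2188]
tcp_rot: [0.756, 0.655, -0.001, -0.001]
contact_force: [0.5, 0.1, 0.2]
opening: 0.818
finger_force: 0.0
```

Run:
```python
from snap import *
s=ctrl.get_state(); im,c=snap("wrist","w10"); t,ct=snap("top","t10"); print(s["eef_pos"],s["time"])
print(wrim(im,c,(.570,-.020),.128,.052))
print(top_rims(t,ct,{k:G[k] for k in(4,5)}))
```

```text
[ 0.56988401 -0.02146066  0.2187936 ] 17.2
(array([ 0.5694, -0.0155]), 'px', array([311.2, 240.8], dtype=float32), 'pred', array([313.1, 247.1]), 'r/rpred', 1.07, 'caddy', array([-0.0698, -0.0008]))
{4: ([0.4253, -0.1514], 0.96), 5: ([0.5617, -0.2058], 0.92)}
```

step_arm(motion=[{"offset": [-0.038,-0.031,0],"twist": 0},{"offset": [-0.076,-0.062,0.02],"twist": 0},{"offset": [-0.114,-0.094,0.04],"twist": 0},{"offset": [-0.15,-0.125,0.06],"twist": 0},{"offset": [-0.15,-0.125,0.07],"twist": 0},{"offset": [-0.15,-0.125,0.07],"twist": 0},{"offset": [-0.15,-0.125,0.07],"twist": 0}])

```text
time: 18.0
eef_pos: [0.4265, -0.1522, 0.1509]
tcp_rot: [0.756, 0.655, 0.0, -0.0]
contact_force: [0.2, 0.6, 1.2]
opening: 0.815
finger_force: 0.0
```

step_arm(motion=[{"offset": [0,0,0.03],"twist": 0},{"offset": [0,0,0.06],"twist": 0},{"offset": [0,0,0.09],"twist": 0},{"offset": [0,0,0.096],"twist": 0},{"offset": [0,0,0.096],"twist": 0}])

```text
time: 18.5
eef_pos: [0.4267, -0.1517, 0.0548]
tcp_rot: [0.755, 0.656, -0.0, -0.001]
contact_force: [0.6, -0.2, 0.6]
opening: 0.822
finger_force: 0.0
```

step_arm(motion=[{"offset": [0,0,0],"twist": 0},{"offset": [0,0,0],"twist": 0},{"offset": [0,0,0],"twist": 0},{"offset": [0,0,0],"twist": 0},{"offset": [0,0,0],"twist": 0},{"offset": [0,0,0],"twist": 0},{"offset": [0,0,0],"twist": 0}], gripper=0.025)

```text
time: 19.2
eef_pos: [0.4275, -0.1535, 0.0571]
tcp_rot: [0.756, 0.655, 0.001, 0.002]
contact_force: [-1.4, 0.2, 6.9]
opening: 0.507
finger_force: 30.0
```

step_arm(motion=[{"offset": [0,0,-0.03],"twist": 0},{"offset": [0,0,-0.08],"twist": 0},{"offset": [0,0,-0.13],"twist": 0},{"offset": [0,0,-0.18],"twist": 0},{"offset": [0,0,-0.18],"twist": 0},{"offset": [0,0,-0.18],"twist": 0}])

```text
time: 19.8
eef_pos: [0.4266, -0.1529, 0.2368]
tcp_rot: [0.756, 0.655, 0.001, 0.002]
contact_force: [-0.3, 0.7, -0.9]
opening: 0.512
finger_force: 30.9
```

Run:
```python
from snap import *
s=ctrl.get_state(); im,c=snap("wrist","w11"); t,ct=snap("top","t11"); e=s["eef_pos"]; print(e,s["opening"]*.0854)
g=cv2.resize(t[215:290,240:340],None,fx=4,fy=4,interpolation=cv2.INTER_CUBIC)
cv2.imwrite("pics/m11.png",np.hstack([cv2.resize(im,(400,300)),g]))
for z,p in((.072,1),(.1,2),(.128,3)): print(p,proj("top",(.5703,-.0205,z),ct)-[240,215])
```

```text
[ 0.42659682 -0.15287558  0.23683408] 0.043701824136986256
1 [58.44022706 37.93280932]
2 [58.2065435  36.96690508]
3 [57.96147524 35.9539435 ]
```

View pics/m11.png

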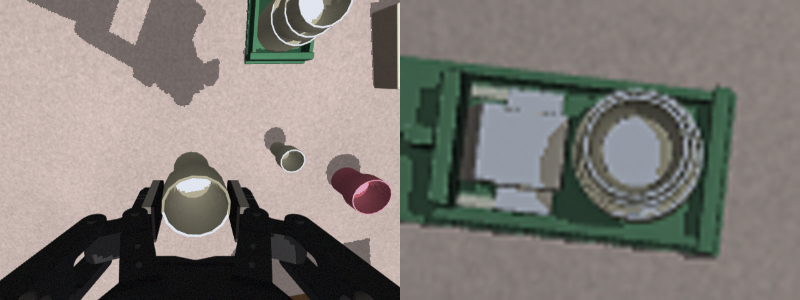

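Top crop: pot1–pot3 rims are concentric in the bay, with pot3 at crop (633,140), and pot4 is held. I insert pot4.

step_arm(motion=[{"offset": [0.038,0.031,0],"twist": 0},{"offset": [0.076,0.062,0],"twist": 0},{"offset": [0.114,0.094,0],"twist": 0},{"offset": [0.145,0.12,0],"twist": 0},{"offset": [0.151,0.125,0],"twist": 0},{"offset": [0.151,0.125,0],"twist": 0},{"offset": [0.151,0.125,0],"twist": 0},{"offset": [0.151,0.125,0],"twist": 0}])

```text
time: 20.7
eef_pos: [0.57, -0.0216, 0.2341]
tcp_rot: [0.756, 0.655, -0.001, -0.001]
contact_force: [-0.3, 0.1, 0.1]
opening: 0.509
finger_force: 30.9
```

step_arm(motion=[{"offset": [0,0,0.03],"twist": 0},{"offset": [0,0,0.05],"twist": 0},{"offset": [0,0,0.07],"twist": 0},{"offset": [0,0,0.082],"twist": 0},{"offset": [0,0,0.088],"twist": 0},{"offset": [0,0,0.088],"twist": 0},{"offset": [0,0,0.088],"twist": 0}])

```text
time: 21.4
eef_pos: [0.5715, -0.0211, 0.1478]
tcp_rot: [0.756, 0.655, 0.0, 0.001]
contact_force: [0.1, -0.0, -0.5]
opening: 0.507
finger_force: 31.0
```

step_arm(motion=[{"offset": [0,0,0],"twist": 0},{"offset": [0,0,0],"twist": 0},{"offset": [0,0,0],"twist": 0},{"offset": [0,0,0],"twist": 0}], gripper=0.065)

```text
time: 21.8
eef_pos: [0.5712, -0.0207, 0.147]
tcp_rot: [0.755, 0.655, 0.0, 0.0]
contact_force: [-0.1, 0.0, 1.2]
opening: 0.762
finger_force: 0.0
```

step_arm(motion=[{"offset": [0,0,-0.04],"twist": 0},{"offset": [0,0,-0.08],"twist": 0},{"offset": [0,0,-0.1],"twist": 0},{"offset": [0,0,-0.1],"twist": 0},{"offset": [0,0,-0.1],"twist": 0},{"offset": [0,0,-0.1],"twist": 0}])

```text
time: 22.4
eef_pos: [0.5701, -0.0205, 0.2448]
tcp_rot: [0.756, 0.655, -0.001, -0.001]
contact_force: [0.7, -0.0, 0.0]
opening: 0.76
finger_force: 0.0
```

Run:
```python
from snap import *
s=ctrl.get_state(); im,c=snap("wrist","w12"); t,ct=snap("top","t12"); print(s["eef_pos"],s["time"])
print(wrim(im,c,(.5715,-.0205),.156,.044))
print(top_rims(t,ct,{5:G[5]}))
```

```text
[ 0.57007128 -0.0204851   0.24475614] 22.4
(array([ 0.5704, -0.0161]), 'px', array([312.8, 243.8], dtype=float32), 'pred', array([315.4, 250. ]), 'r/rpred', 1.05, 'caddy', array([-0.0702, -0.0019]))
{5: ([0.5612, -0.2063], 0.9)}
```

step_arm(motion=[{"offset": [-0.047,0.0045,0],"twist": 0},{"offset": [-0.094,0.009,0],"twist": 0},{"offset": [-0.141,0.0135,0.03],"twist": 0},{"offset": [-0.182,0.0175,0.06],"twist": 0},{"offset": [-0.186,0.0175,0.095],"twist": 0},{"offset": [-0.186,0.0175,0.095],"twist": 0},{"offset": [-0.186,0.0175,0.095],"twist": 0}])

```text
time: 23.2
eef_pos: [0.5612, -0.2067, 0.1504]
tcp_rot: [0.756, 0.655, -0.001, -0.002]
contact_force: [0.1, 0.2, 0.2]
opening: 0.765
finger_force: 0.0
```

step_arm(motion=[{"offset": [0,0,0.03],"twist": 0},{"offset": [0,0,0.06],"twist": 0},{"offset": [0,0,0.09],"twist": 0},{"offset": [0,0,0.095],"twist": 0},{"offset": [0,0,0.095],"twist": 0}])

```text
time: 23.7
eef_pos: [0.5628, -0.2066, 0.058]
tcp_rot: [0.755, 0.656, 0.0, 0.0]
contact_force: [0.1, -0.3, 0.2]
opening: 0.763
finger_force: 0.0
```

step_arm(motion=[{"offset": [0,0,0],"twist": 0},{"offset": [0,0,0],"twist": 0},{"offset": [0,0,0],"twist": 0},{"offset": [0,0,0],"twist": 0},{"offset": [0,0,0],"twist": 0},{"offset": [0,0,0],"twist": 0},{"offset": [0,0,0],"twist": 0},{"offset": [0,0,0],"twist": 0}], gripper=0.015)

```text
time: 24.5
eef_pos: [0.5636, -0.2082, 0.0598]
tcp_rot: [0.756, 0.655, 0.001, 0.002]
contact_force: [-0.5, 0.5, 6.5]
opening: 0.406
finger_force: 29.7
```

step_arm(motion=[{"offset": [0,0,-0.03],"twist": 0},{"offset": [0,0,-0.08],"twist": 0},{"offset": [0,0,-0.13],"twist": 0},{"offset": [0,0,-0.18],"twist": 0},{"offset": [0,0,-0.2],"twist": 0},{"offset": [0,0,-0.2],"twist": 0},{"offset": [0,0,-0.2],"twist": 0}])

```text
time: 25.2
eef_pos: [0.5618, -0.2072, 0.2566]
tcp_rot: [0.756, 0.655, 0.0, -0.0]
contact_force: [-0.2, -0.6, -0.8]
opening: 0.401
finger_force: 30.2
```

Run:
```python
from snap import *
s=ctrl.get_state(); im,c=snap("wrist","w13"); t,ct=snap("top","t13"); e=s["eef_pos"]; print(e,s["opening"]*.0854)
D[1]=.068
for z,p in((.072,1),(.1,2),(.128,3),(.156,4)):
    u,v=proj("top",(.571,-.0205,z),ct); S=6; x0,y0=int(u)-26,int(v)-26
    g=cv2.GaussianBlur(cv2.resize(cv2.cvtColor(t[y0:y0+52,x0:x0+52],6),None,fx=S,fy=S,interpolation=cv2.INTER_CUBIC),(0,0),3)
    r=ct["fx"]*D[p]/2/(1.27-z)*S
    h=cv2.HoughCircles(g,cv2.HOUGH_GRADIENT,1.5,200,param1=80,param2=15,minRadius=int(r*.92),maxRadius=int(r*1.04))
    print(p,None if h is None else (onz("top",x0+h[0,0,0]/S-.4,y0+h[0,0,1]/S-.4,z,ct)[:2].round(4),h[0,0,2]/r))
```

```text
[ 0.56179222 -0.20718476  0.25660864] 0.034232533836382424
1 (array([ 0.5702, -0.0216]), np.float32(0.9906049))
2 (array([ 0.5661, -0.0235]), np.float32(1.0053564))
3 (array([ 0.5659, -0.0155]), np.float32(1.0068803))
4 (array([ 0.5668, -0.0185]), np.float32(0.9746119))
```

step_arm(motion=[{"offset": [0.047,-0.005,0],"twist": 0},{"offset": [0.094,-0.01,0],"twist": 0},{"offset": [0.141,-0.014,0],"twist": 0},{"offset": [0.18,-0.018,0],"twist": 0},{"offset": [0.187,-0.019,0],"twist": 0},{"offset": [0.187,-0.019,0],"twist": 0},{"offset": [0.187,-0.019,0],"twist": 0},{"offset": [0.187,-0.019,0],"twist": 0}])

```text
time: 26.1
eef_pos: [0.5696, -0.0209, 0.2562]
tcp_rot: [0.756, 0.654, -0.0, -0.0]
contact_force: [0.3, -0.8, 0.5]
opening: 0.399
finger_force: 30.2
```

step_arm(motion=[{"offset": [0,0,0.03],"twist": 0},{"offset": [0,0,0.05],"twist": 0},{"offset": [0,0,0.065],"twist": 0},{"offset": [0,0,0.074],"twist": 0},{"offset": [0,0,0.077],"twist": 0},{"offset": [0,0,0.077],"twist": 0},{"offset": [0,0,0.077],"twist": 0}])

```text
time: 26.8
eef_pos: [0.5705, -0.0198, 0.1811]
tcp_rot: [0.756, 0.655, 0.001, 0.001]
contact_force: [-0.4, 0.0, -0.5]
opening: 0.408
finger_force: 30.2
```

step_arm(motion=[{"offset": [0,0,0],"twist": 0},{"offset": [0,0,0],"twist": 0},{"offset": [0,0,0],"twist": 0},{"offset": [0,0,0],"twist": 0}], gripper=0.06)

```text
time: 27.2
eef_pos: [0.5699, -0.0194, 0.1803]
tcp_rot: [0.755, 0.655, 0.0, 0.0]
contact_force: [-0.2, -0.1, 0.6]
opening: 0.703
finger_force: 0.0
```

step_arm(motion=[{"offset": [0,0,-0.04],"twist": 0},{"offset": [0,0,-0.08],"twist": 0},{"offset": [0,0,-0.1],"twist": 0},{"offset": [0.05,-0.02,-0.1],"twist": 0},{"offset": [0.1,-0.04,-0.1],"twist": 0},{"offset": [0.15,-0.06,-0.1],"twist": 0},{"offset": [0.2,-0.08,-0.1],"twist": 0},{"offset": [0.2,-0.08,-0.1],"twist": 0},{"offset": [0.2,-0.08,-0.1],"twist": 0}])

```text
time: 28.1
eef_pos: [0.5182, 0.1916, 0.28]
tcp_rot: [0.754, 0.657, 0.0, 0.0]
contact_force: [-0.1, -0.2, 0.1]
opening: 0.702
finger_force: 0.0
```

Run:
```python
from snap import *
s=ctrl.get_state(); im,c=snap("wrist","w14"); t,ct=snap("top","t14"); sd,_=snap("side","s14"); print(s["eef_pos"],s["time"])
a=cv2.resize(sd[150:350,230:430],None,fx=2,fy=2,interpolation=cv2.INTER_CUBIC); b=cv2.resize(t[205:305,230:330],None,fx=4,fy=4,interpolation=cv2.INTER_CUBIC)
w=cv2.resize(im,(266,200)); 
cv2.imwrite("pics/m14.png",np.hstack([a,b])); print(proj("wrist",(.44,.33,.08),c))
```

```text
[0.51823021 0.19161915 0.28003206] 28.1
[198.61758247  66.44485774]
```

View pics/m14.png

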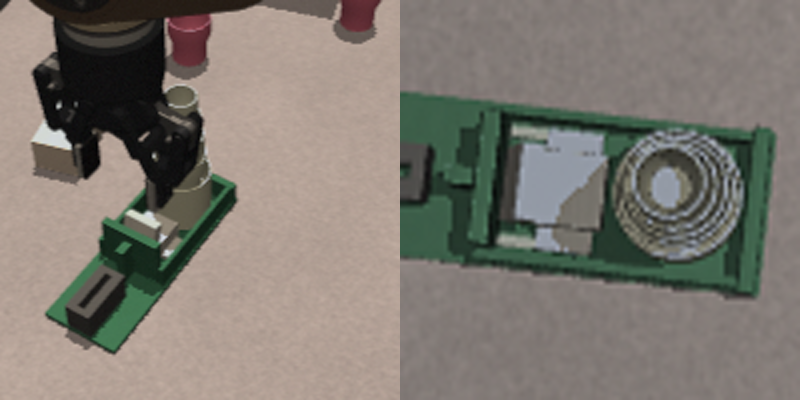

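All five pots are nested: the top crop shows concentric rims at (667,185), and the side view shows an upright stack. I move over to look at the rack.

step_arm(motion=[{"offset": [0.034,-0.039,0],"twist": 0},{"offset": [0.068,-0.078,0.03],"twist": 0},{"offset": [0.068,-0.078,0.03],"twist": 0},{"offset": [0.068,-0.078,0.03],"twist": 0},{"offset": [0.068,-0.078,0.03],"twist": 0},{"offset": [0.068,-0.078,0.03],"twist": 0}])

```text
time: 28.85
eef_pos: [0.453, 0.267, 0.251]
tcp_rot: [0.756, 0.654, 0.001, 0.001]
contact_force: [-0.2, 0.6, 0.8]
opening: 0.704
finger_force: 0.0
```

Run:
```python
from snap import *
s=ctrl.get_state(); im,c=snap("wrist","w15"); print(s["eef_pos"],s["tcp_rot"],s["time"])
u,v=proj("wrist",(.44,.333,.08),c); print(u,v); x0=int(np.clip(u-100,0,440)); y0=int(np.clip(v-75,0,330)); print(x0,y0)
cv2.imwrite("pics/m15.png",cv2.resize(im[y0:y0+150,x0:x0+200],None,fx=4,fy=4,interpolation=cv2.INTER_CUBIC))
```

```text
[0.45301716 0.26704379 0.25104033] [7.56237971e-01 6.54295829e-01 8.60711564e-04 5.98736281e-04] 28.85
285.084427865421 144.7379512800091
185 69
```

View pics/m15.png

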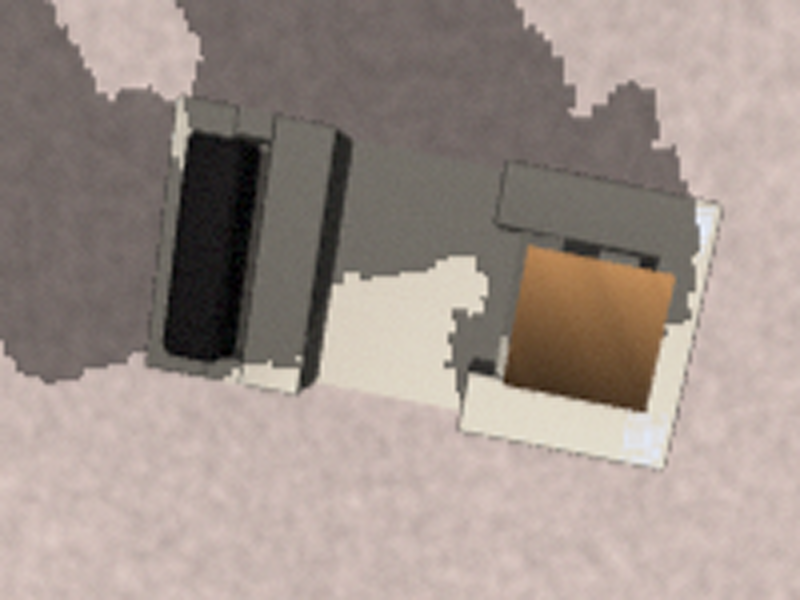

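The rack view shows the wedge's top face at crop corners (527,245), (675,272), (648,410), (503,383). The tag's bar is centred near (208,247). Next I check numerically which way the slope faces.

Run:
```python
from snap import *
c=json.load(open("w15.json"))
K=lambda x,y:(185+x/4-.4,69+y/4-.4)
C=[onz("wrist",*K(*p),.105,c)[:2] for p in[(527,245),(675,272),(648,410),(503,383)]]
ctr=np.mean(C,0); e=(C[1]-C[0]+C[2]-C[3])/2; f=(C[0]-C[3]+C[1]-C[2])/2
print("wedge",ctr.round(4),"x edge",np.linalg.norm(e),np.degrees(np.arctan2(e[1],e[0])),"y edge",np.linalg.norm(f),np.degrees(np.arctan2(f[1],f[0])))
Tg=[onz("wrist",*K(*p),.084,c)[:2] for p in[(195,132),(163,352),(208,247)]]
d=Tg[0]-Tg[1]; print("tag",Tg[2].round(4),np.linalg.norm(d),np.degrees(np.arctan2(d[1],d[0])))
# slope side: orange extents in the side view
s=cv2.imread("pics/side0.png"); h=cv2.cvtColor(s,cv2.COLOR_BGR2HSV); m=cv2.inRange(h,(8,90,50),(28,255,255))[355:410,255:315]
for v in range(0,55,2):
    x=np.flatnonzero(m[v]); 
    if len(x): print(355+v,255+x.min(),255+x.max(),end=" | ")
a=np.radians(-20.6) ; r=e/np.linalg.norm(e); n=np.array([-r[1],r[0]])
print()
for lab,sx in(("upright +rackx",1),("upright -rackx",-1)):
    for z,xs in((.105,-14),(.083,-14),(.068,-10.2),(.055,-7),(.105,14),(.083,14),(.055,14)):
        P=[proj("side",(*(ctr+r*sx*xs/1000+n*y),z)).round(1).tolist() for y in(-.013,.013)]; print(lab,z,xs,P)
```

```text
wedge [0.476  0.3243] x edge 0.028158205344835124 -18.380205034821113 y edge 0.025694776672274672 71.8591063985068
tag [0.4038 0.3496] 0.042977351207648826 69.39308418556591
365 283 283 | 367 281 285 | 369 278 288 | 371 276 290 | 373 274 292 | 375 275 294 | 377 273 294 | 379 273 294 | 381 273 294 | 383 274 293 | 385 274 293 | 387 275 291 | 389 274 290 | 391 275 287 | 393 276 285 | 395 278 283 | 397 280 281 | 
upright +rackx 0.105 -14 [[294.7, 374.4], [283.4, 385.2]]
upright +rackx 0.083 -14 [[295.4, 380.5], [284.3, 391.3]]
upright +rackx 0.068 -10.2 [[294.3, 383.1], [283.4, 393.8]]
upright +rackx 0.055 -7 [[293.4, 385.4], [282.6, 395.9]]
upright +rackx 0.105 14 [[283.1, 363.9], [271.7, 374.4]]
upright +rackx 0.083 14 [[284.0, 370.1], [272.9, 380.5]]
upright +rackx 0.055 14 [[285.1, 377.7], [274.3, 388.0]]
upright -rackx 0.105 -14 [[283.1, 363.9], [271.7, 374.4]]
upright -rackx 0.083 -14 [[284.0, 370.1], [272.9, 380.5]]
upright -rackx 0.068 -10.2 [[286.1, 375.6], [275.1, 386.0]]
upright -rackx 0.055 -7 [[287.8, 380.3], [277.0, 390.6]]
upright -rackx 0.105 14 [[294.7, 374.4], [283.4, 385.2]]
upright -rackx 0.083 14 [[295.4, 380.5], [284.3, 391.3]]
upright -rackx 0.055 14 [[296.2, 388.0], [285.4, 398.6]]
```

Observed: the right silhouette narrows below the grip block while the left stays straight. So the upright face is on rack +x, and wedge x has a yaw of about -19°. I turn the tool to psi = -19° above the wedge.

step_arm(motion=[{"offset": [0.03,0.007,0],"twist": 8.4},{"offset": [0.06,0.0145,0],"twist": 16.8},{"offset": [0.06,0.0145,0],"twist": 25.2},{"offset": [0.06,0.0145,0],"twist": 33.6},{"offset": [0.06,0.0145,0],"twist": 42},{"offset": [0.06,0.0145,0],"twist": 50.4},{"offset": [0.06,0.0145,0.02],"twist": 58.8},{"offset": [0.06,0.0145,0.04],"twist": 67.2},{"offset": [0.06,0.0145,0.06],"twist": 75.6},{"offset": [0.06,0.0145,0.08],"twist": 84},{"offset": [0.06,0.0145,0.08],"twist": 92.4},{"offset": [0.06,0.0145,0.08],"twist": 100.8}])

```text
time: 30.1
eef_pos: [0.4749, 0.3245, 0.1693]
tcp_rot: [0.986, -0.168, -0.0, 0.0]
contact_force: [0.5, -0.2, 0.4]
opening: 0.704
finger_force: 0.0
```

step_arm(motion=[{"offset": [0,0,0],"twist": 0},{"offset": [0,0,0],"twist": 0},{"offset": [0,0,0],"twist": 0}])

```text
time: 30.4
eef_pos: [0.4747, 0.3253, 0.1704]
tcp_rot: [0.986, -0.164, 0.0, -0.0]
contact_force: [-0.0, 1.2, -0.4]
opening: 0.7
finger_force: 0.0
```

```bash
cat > wedge.py <<'E'
from snap import *
def worange(im,c,z):
    h=cv2.cvtColor(im,cv2.COLOR_BGR2HSV); m=cv2.morphologyEx(cv2.inRange(h,(8,90,50),(28,255,255)),cv2.MORPH_OPEN,np.ones((3,3)))
    k=max(cv2.findContours(m,0,2)[0],key=cv2.contourArea); r=cv2.boxPoints(cv2.minAreaRect(k))
    return r,np.array([onz("wrist",*p,z,c)[:2] for p in r])
E
python3 - <<'E'
from wedge import *
s=ctrl.get_state(); im,c=snap("wrist","w16"); e=s["eef_pos"]; q=s["tcp_rot"]; psi=2*np.degrees(np.arctan2(q[1],q[0])); print(e,psi,s["time"])
r,w=worange(im,c,.105); print(r.round(0).tolist(),w.round(4).tolist(),"ctr",w.mean(0)); 
p=np.radians(psi); tx=np.array([np.cos(p),np.sin(p)]); ty=np.array([np.sin(p),-np.cos(p)])
d=np.array([.476,.3243])-e[:2]; print("wedge in tool",d@tx,d@ty,"now est",(w-e[:2])@tx,(w-e[:2])@ty, proj("wrist",(.476,.3243,.105),c))
E
```

```text
[0.47473211 0.32528815 0.17037504] -18.854558244324707 30.4
[[293.0, 213.0], [337.0, 213.0], [337.0, 280.0], [293.0, 280.0]] [[0.5059, 0.3268], [0.498, 0.3033], [0.4591, 0.3157], [0.4675, 0.3405]] ctr [0.48262082 0.32159206]
wedge in tool 0.0015191939036816285 0.0005253831148665645 now est [ 0.02905969  0.02907    -0.0117392  -0.01175101] [-0.01148443  0.01328063  0.01410686 -0.01210949] [314.24673283 259.05154024]
```

step_arm(motion=[{"offset": [0.002,0.001,0.02],"twist": 0},{"offset": [0.002,0.001,0.045],"twist": 0},{"offset": [0.002,0.001,0.07],"twist": 0},{"offset": [0.002,0.001,0.08],"twist": 0},{"offset": [0.002,0.001,0.08],"twist": 0},{"offset": [0.002,0.001,0.08],"twist": 0}])

```text
time: 31.05
eef_pos: [0.4764, 0.3242, 0.0909]
tcp_rot: [0.986, -0.164, 0.001, -0.0]
contact_force: [-0.2, -0.4, -0.0]
opening: 0.701
finger_force: 0.0
```

step_arm(motion=[{"offset": [0,0,0],"twist": 0},{"offset": [0,0,0],"twist": 0},{"offset": [0,0,0],"twist": 0},{"offset": [0,0,0],"twist": 0},{"offset": [0,0,0],"twist": 0},{"offset": [0,0,0],"twist": 0},{"offset": [0,0,0],"twist": 0}], gripper=0.01, grip_force=80)

```text
time: 31.75
eef_pos: [0.4766, 0.3243, 0.0915]
tcp_rot: [0.986, -0.164, 0.001, -0.001]
contact_force: [-1.0, -0.7, 5.6]
opening: 0.288
finger_force: 79.0
```

step_arm(motion=[{"offset": [0,0,-0.02],"twist": 0},{"offset": [0,0,-0.05],"twist": 0},{"offset": [0,0,-0.09],"twist": 0},{"offset": [0,0,-0.13],"twist": 0},{"offset": [0,0,-0.13],"twist": 0},{"offset": [0,0,-0.13],"twist": 0},{"offset": [0,0,-0.13],"twist": 0}])

```text
time: 32.45
eef_pos: [0.4746, 0.3234, 0.2178]
tcp_rot: [0.986, -0.165, -0.002, 0.001]
contact_force: [0.1, 0.9, -0.9]
opening: 0.284
finger_force: 78.7
```

Run:
```python
from wedge import *
s=ctrl.get_state(); im,c=snap("wrist","w17"); e=s["eef_pos"]; q=s["tcp_rot"]; psi=2*np.degrees(np.arctan2(q[1],q[0])); print(e,psi,s["opening"]*.0854)
z=e[2]+.017; r,w=worange(im,c,z); p=np.radians(psi); tx=np.array([np.cos(p),np.sin(p)]); ty=np.array([np.sin(p),-np.cos(p)])
print(r.round(0).tolist(),((w-e[:2])@tx).round(4),((w-e[:2])@ty).round(4))
for x in(-.014,.014): print(proj("wrist",(*(e[:2]+tx*x),z),c))
```

```text
[0.47463172 0.32341217 0.21777023] -18.94119898117022 0.024234742083727293
[[277.0, 230.0], [348.0, 230.0], [348.0, 366.0], [277.0, 366.0]] [ 0.0419  0.0419 -0.011  -0.011 ] [-0.0123  0.0112  0.0128 -0.0138]
[313.91012186 372.81231581]
[314.04080731 305.8447547 ]
```

step_arm(motion=[{"offset": [0.015,0.018,-0.01],"twist": -8.4},{"offset": [0.045,0.052,-0.02],"twist": -16.8},{"offset": [0.075,0.088,-0.02],"twist": -25.3},{"offset": [0.105,0.123,-0.02],"twist": -33.7},{"offset": [0.135,0.158,-0.02],"twist": -42.1},{"offset": [0.16,0.188,-0.02],"twist": -50.5},{"offset": [0.18,0.211,-0.02],"twist": -58.9},{"offset": [0.1847,0.2171,-0.02],"twist": -67.3},{"offset": [0.1847,0.2171,-0.02],"twist": -75.8},{"offset": [0.1847,0.2171,-0.02],"twist": -84.2},{"offset": [0.1847,0.2171,-0.02],"twist": -92.6},{"offset": [0.1847,0.2171,-0.02],"twist": -101}])

```text
time: 33.7
eef_pos: [0.579, 0.0585, 0.2373]
tcp_rot: [0.755, 0.656, -0.002, -0.002]
contact_force: [0.6, -0.2, -0.7]
opening: 0.286
finger_force: 78.8
```

step_arm(motion=[{"offset": [0,0,0],"twist": 0},{"offset": [0,0,0.03],"twist": 0},{"offset": [0,0,0.06],"twist": 0},{"offset": [0,0,0.06],"twist": 0},{"offset": [0,0,0.06],"twist": 0},{"offset": [0,0,0.06],"twist": 0}])

```text
time: 34.3
eef_pos: [0.5809, 0.0586, 0.1815]
tcp_rot: [0.757, 0.653, 0.001, 0.001]
contact_force: [0.8, 0.1, -0.7]
opening: 0.285
finger_force: 78.8
```

Run:
```python
from wedge import *
s=ctrl.get_state(); im,c=snap("wrist","w18"); sd,cs=snap("side","s18"); e=s["eef_pos"]; q=s["tcp_rot"]; psi=2*np.degrees(np.arctan2(q[1],q[0])); print(e,psi,s["time"])
d=e[:2]-O; print("caddy",d@CU,d@CN)
# orange in the wrist view: tip row/cols
h=cv2.cvtColor(im,cv2.COLOR_BGR2HSV); m=cv2.inRange(h,(8,90,50),(28,255,255))
rows=np.flatnonzero(m.sum(1)>255*5); print("orange rows",rows.min(),rows.max())
print("tip pred: x+14",proj("wrist",(*(e[:2]+CU*.0145),e[2]-.0835),c),"top+14",proj("wrist",(*(e[:2]+CU*.0145),e[2]+.0135),c),"wall face top",proj("wrist",(*(O+CU*.02),.066),c))
for y in(-.037,0,.037): print(proj("wrist",(*(O+CU*.02+CN*y),.066),c).round(1),end=" ")
g=im[:, :, 1].astype(int); 
for u in (270,275,345,350): 
    col=h[60:240,u]; print(u,[(60+i,int(a[0]),int(a[1]),int(a[2])) for i,a in enumerate(col) if i%6==0])
```

```text
[0.58091696 0.058566   0.18150189] 81.53688020213144 34.3
caddy 0.0051944962891778655 -0.002018880687927022
orange rows 5 367
tip pred: x+14 [312.28266973 230.88982217] top+14 [312.6983693  302.32774651] wall face top [309.36272504 218.40956861]
[361.5 217.9] [309.4 218.4] [257.2 218.9] 270 [(60, 6, 28, 126), (66, 6, 27, 133), (72, 71, 93, 93), (78, 72, 112, 89), (84, 71, 103, 92), (90, 70, 112, 93), (96, 73, 105, 90), (102, 72, 112, 89), (108, 72, 105, 90), (114, 72, 101, 91), (120, 70, 106, 91), (126, 71, 96, 90), (132, 71, 103, 89), (138, 73, 105, 85), (144, 71, 110, 86), (150, 73, 103, 84), (156, 72, 96, 88), (162, 70, 102, 90), (168, 71, 101, 86), (174, 72, 101, 88), (180, 73, 106, 84), (186, 72, 113, 86), (192, 71, 116, 55), (198, 73, 87, 41), (204, 72, 99, 44), (210, 71, 102, 85), (216, 72, 107, 167), (222, 70, 102, 160), (228, 71, 104, 159), (234, 71, 103, 159)]
275 [(60, 2, 27, 125), (66, 8, 30, 127), (72, 72, 100, 92), (78, 73, 104, 93), (84, 72, 120, 89), (90, 72, 103, 92), (96, 72, 108, 90), (102, 71, 105, 90), (108, 72, 110, 90), (114, 72, 110, 88), (120, 71, 109, 91), (
[... 892 characters left out ...]
105, 163), (216, 71, 104, 169), (222, 96, 5, 244), (228, 115, 22, 212), (234, 109, 11, 250)]
350 [(60, 9, 23, 226), (66, 8, 29, 217), (72, 71, 103, 158), (78, 71, 107, 160), (84, 71, 102, 163), (90, 70, 105, 162), (96, 71, 105, 162), (102, 72, 107, 162), (108, 71, 107, 162), (114, 73, 104, 93), (120, 71, 100, 89), (126, 72, 110, 86), (132, 70, 108, 90), (138, 72, 117, 89), (144, 71, 107, 88), (150, 72, 113, 88), (156, 70, 106, 163), (162, 71, 102, 162), (168, 71, 101, 162), (174, 70, 107, 165), (180, 70, 105, 165), (186, 72, 105, 107), (192, 76, 130, 49), (198, 72, 89, 43), (204, 71, 93, 66), (210, 70, 107, 165), (216, 71, 104, 169), (222, 73, 101, 86), (228, 69, 98, 86), (234, 69, 104, 83)]
```

step_arm(motion=[{"offset": [-0.001,-0.002,0.0],"twist": -0.5},{"offset": [-0.001,-0.002,0.015],"twist": -0.5},{"offset": [-0.001,-0.002,0.025],"twist": -0.5},{"offset": [-0.001,-0.002,0.032],"twist": -0.5},{"offset": [-0.001,-0.002,0.04],"twist": -0.5},{"offset": [-0.001,-0.002,0.045],"twist": -0.5},{"offset": [-0.001,-0.002,0.05],"twist": -0.5},{"offset": [-0.001,-0.002,0.05],"twist": -0.5}])

```text
time: 35.2
eef_pos: [0.5775, 0.058, 0.1291]
tcp_rot: [0.754, 0.657, -0.0, -0.0]
contact_force: [-0.7, 0.5, -0.4]
opening: 0.29
finger_force: 78.8
```

Run:
```python
from snap import *
s=ctrl.get_state(); e=s["eef_pos"]; d=e[:2]-O; print(e,d@CU,d@CN,s["contact_force"],s["wrist_torque"])
```

```text
[0.57749774 0.05797959 0.12908316] 0.004141524798182187 0.0012865330278944056 [-0.73046899  0.54736645 -0.43334945] [0.01594547 0.03584913 0.08677333]
```

step_arm(motion=[{"offset": [0,0,0.004],"twist": 0},{"offset": [0,0,0.007],"twist": 0},{"offset": [0,0,0.01],"twist": 0},{"offset": [0,0,0.013],"twist": 0},{"offset": [0,0,0.015],"twist": 0},{"offset": [0,0,0.015],"twist": 0}])

```text
time: 35.8
eef_pos: [0.5776, 0.0579, 0.1145]
tcp_rot: [0.754, 0.657, -0.0, -0.0]
contact_force: [-0.3, 0.9, -1.2]
opening: 0.283
finger_force: 78.8
```

step_arm(motion=[{"offset": [0,0,0.002],"twist": 0},{"offset": [0,0,0.004],"twist": 0},{"offset": [0,0,0.005],"twist": 0},{"offset": [0,0,0.005],"twist": 0}])

```text
time: 36.2
eef_pos: [0.5783, 0.0582, 0.1103]
tcp_rot: [0.754, 0.657, 0.001, 0.0]
contact_force: [0.9, 2.1, 2.5]
opening: 0.293
finger_force: 79.0
```

step_arm(motion=[{"offset": [0,0,0.002],"twist": 0},{"offset": [0,0,0.004],"twist": 0},{"offset": [0,0,0.004],"twist": 0}])

```text
time: 36.5
eef_pos: [0.5779, 0.0581, 0.1057]
tcp_rot: [0.754, 0.657, 0.0, -0.0]
contact_force: [0.8, 3.1, 0.7]
opening: 0.286
finger_force: 79.0
```

step_arm(motion=[{"offset": [0,0,0.002],"twist": 0},{"offset": [0,0,0.003],"twist": 0},{"offset": [0,0,0.003],"twist": 0}])

```text
time: 36.8
eef_pos: [0.5783, 0.0584, 0.1042]
tcp_rot: [0.754, 0.657, 0.0, -0.0]
contact_force: [-0.4, 4.6, 6.8]
opening: 0.286
finger_force: 79.9
```

step_arm(motion=[{"offset": [0,0,0.002],"twist": 0},{"offset": [0,0,0.003],"twist": 0},{"offset": [0,0,0.003],"twist": 0}])

```text
time: 37.1
eef_pos: [0.5789, 0.0586, 0.1034]
tcp_rot: [0.754, 0.657, 0.001, 0.0]
contact_force: [-3.1, 5.7, 15.5]
opening: 0.289
finger_force: 81.0
```

step_arm(motion=[{"offset": [0,0,0.001],"twist": 0},{"offset": [0,0,0.002],"twist": 0},{"offset": [0,0,0.002],"twist": 0}])

```text
time: 37.4
eef_pos: [0.5793, 0.0587, 0.1029]
tcp_rot: [0.754, 0.657, 0.001, 0.0]
contact_force: [-5.9, 5.7, 20.4]
opening: 0.29
finger_force: 81.8
```

step_arm(motion=[{"offset": [0,0,0.001],"twist": 0},{"offset": [0,0,0.001],"twist": 0},{"offset": [0,0,0.001],"twist": 0}])

```text
time: 37.7
eef_pos: [0.5795, 0.0587, 0.1028]
tcp_rot: [0.754, 0.657, 0.001, 0.0]
contact_force: [-7.7, 6.2, 24.0]
opening: 0.287
finger_force: 82.1
```

step_arm(motion=[{"offset": [0,0,-0.003],"twist": 0},{"offset": [0,0,-0.003],"twist": 0},{"offset": [0,0,-0.003],"twist": 0},{"offset": [0,0,-0.003],"twist": 0},{"offset": [0,0,-0.003],"twist": 0}], gripper=0.05)

```text
time: 38.2
eef_pos: [0.5773, 0.0576, 0.099]
tcp_rot: [0.754, 0.657, -0.001, -0.0]
contact_force: [0.3, -0.8, -0.2]
opening: 0.586
finger_force: 0.0
```

step_arm(motion=[{"offset": [0,0,-0.03],"twist": 0},{"offset": [0,0,-0.07],"twist": 0},{"offset": [0,0,-0.12],"twist": 0},{"offset": [0,0,-0.12],"twist": 0},{"offset": [0,0,-0.12],"twist": 0},{"offset": [0,0,-0.12],"twist": 0}])

```text
time: 38.8
eef_pos: [0.5769, 0.0579, 0.2182]
tcp_rot: [0.754, 0.657, -0.001, -0.001]
contact_force: [0.0, 0.3, -0.7]
opening: 0.583
finger_force: 0.0
```

Run:
```python
from wedge import *
s=ctrl.get_state(); im,c=snap("wrist","w19"); e=s["eef_pos"]; print(e,s["tcp_rot"],s["time"])
h=cv2.cvtColor(im,cv2.COLOR_BGR2HSV); m=cv2.inRange(h,(8,90,50),(28,255,255))
k=max(cv2.findContours(m,0,2)[0],key=cv2.contourArea); r=cv2.minAreaRect(k); print(r)
for sx in(-.014,.014):
  for sy in(-.013,.013): print(proj("wrist",(*(O+CU*(.006+sx)+CN*sy),.1165),c).round(1),end="")
```

```text
[0.57689229 0.05786798 0.21816507] [ 0.7541891   0.65665558 -0.00110364 -0.00102126] 38.8
((316.5, 233.0), (54.0, 37.0), 90.0)
[334.6 260.6][297.2 260.5][335.4 221.4][296.7 221.3]
```

The wedge top is at (316,240) as predicted, upright and about 46 mm deep. Next is the tag.

step_arm(motion=[{"offset": [0.036,-0.029,0],"twist": 0},{"offset": [0.072,-0.058,0],"twist": 0},{"offset": [0.108,-0.087,0],"twist": 0},{"offset": [0.144,-0.116,0],"twist": 0},{"offset": [0.18,-0.145,0],"twist": 0},{"offset": [0.216,-0.174,0],"twist": 4},{"offset": [0.252,-0.203,0.02],"twist": 8},{"offset": [0.265,-0.2135,0.04],"twist": 11.3},{"offset": [0.265,-0.2135,0.04],"twist": 11.3},{"offset": [0.265,-0.2135,0.04],"twist": 11.3},{"offset": [0.265,-0.2135,0.04],"twist": 11.3}])

```text
time: 39.95
eef_pos: [0.4036, 0.3492, 0.1802]
tcp_rot: [0.815, 0.579, 0.0, 0.0]
contact_force: [0.4, 0.7, 0.6]
opening: 0.584
finger_force: 0.0
```

Run:
```python
from wedge import *
s=ctrl.get_state(); im,c=snap("wrist","w20"); e=s["eef_pos"]; q=s["tcp_rot"]; psi=2*np.degrees(np.arctan2(q[1],q[0])); print(e,psi,s["time"])
p=np.radians(psi); tx=np.array([np.cos(p),np.sin(p)]); ty=np.array([np.sin(p),-np.cos(p)])
u,v=proj("wrist",(.4025,.3498,.084),c); print("pred",u,v)
x0,y0=int(u)-60,int(v)-90; g=cv2.cvtColor(im,6)[y0:y0+180,x0:x0+120]; m=(cv2.GaussianBlur(g,(3,3),0)<38).astype(np.uint8)
for k in cv2.findContours(m,0,2)[0]:
    if cv2.contourArea(k)>300:
        r=cv2.minAreaRect(k); b=cv2.boxPoints(r)+[x0,y0]; w=np.array([onz("wrist",*t,.084,c)[:2] for t in b])
        print(cv2.contourArea(k),b.round(0).tolist(),"tool x",((w-e[:2])@tx).round(4),"y",((w-e[:2])@ty).round(4))
```

```text
[0.40358683 0.34915167 0.18015699] 70.77481234976018 39.95
pred 310.9758505851474 246.18432310781827
```

Run:
```python
from wedge import *
c=json.load(open("w20.json")); im=cv2.imread("pics/w20.png"); e=np.array([.40359,.34915,.18016]); p=np.radians(70.77); tx=np.array([np.cos(p),np.sin(p)]); ty=np.array([np.sin(p),-np.cos(p)])
g=cv2.GaussianBlur(cv2.cvtColor(im,6),(3,3),0)
for v in(225,245,265): print(v,g[v,270:356:3].tolist())
print("col311",g[190:300:4,311].tolist())
for yy in(-.006,.006): print([proj("wrist",(*(e[:2]+tx*x+ty*yy),.084),c).round(0).tolist() for x in(-.022,.022)])
```

```text
225 [206, 207, 202, 198, 186, 211, 117, 218, 220, 146, 107, 44, 53, 61, 69, 78, 61, 192, 225, 226, 228, 217, 229, 229, 230, 230, 230, 231, 230]
245 [195, 200, 191, 198, 196, 219, 134, 218, 218, 192, 125, 41, 55, 63, 70, 73, 55, 193, 225, 225, 227, 209, 228, 228, 228, 228, 229, 228, 229]
265 [199, 201, 198, 198, 203, 201, 184, 206, 210, 211, 213, 72, 57, 63, 67, 69, 54, 192, 214, 215, 217, 194, 198, 194, 197, 197, 197, 189, 199]
col311 [51, 125, 107, 85, 84, 24, 17, 64, 65, 67, 67, 68, 68, 68, 68, 69, 68, 67, 65, 65, 64, 58, 200, 196, 202, 199, 204, 199]
[[304.0, 277.0], [304.0, 214.0]]
[[322.0, 277.0], [322.0, 214.0]]
```

step_arm(motion=[{"offset": [0,-0.001,0.03],"twist": 0},{"offset": [0,-0.001,0.06],"twist": 0},{"offset": [0,-0.001,0.09],"twist": 0},{"offset": [0,-0.001,0.105],"twist": 0},{"offset": [0,-0.001,0.11],"twist": 0},{"offset": [0,-0.001,0.11],"twist": 0}])

```text
time: 40.6
eef_pos: [0.4025, 0.3499, 0.0703]
tcp_rot: [0.815, 0.579, 0.0, 0.0]
contact_force: [0.3, -0.4, -0.4]
opening: 0.59
finger_force: 0.0
```

step_arm(motion=[{"offset": [0,0,0],"twist": 0},{"offset": [0,0,0],"twist": 0},{"offset": [0,0,0],"twist": 0},{"offset": [0,0,0],"twist": 0},{"offset": [0,0,0],"twist": 0},{"offset": [0,0,0],"twist": 0},{"offset": [0,0,0],"twist": 0}], gripper=0.0, grip_force=50)

```text
time: 41.3
eef_pos: [0.403, 0.3508, 0.0715]
tcp_rot: [0.815, 0.579, 0.001, 0.0]
contact_force: [-0.1, 1.2, 5.2]
opening: 0.129
finger_force: 50.4
```

Run:
```python
from wedge import *
s=ctrl.get_state(); print(s["eef_pos"],s["opening"]*.0854)
c=json.load(open("w19.json")); im=cv2.imread("pics/w19.png"); h=cv2.cvtColor(im,cv2.COLOR_BGR2HSV)
for lab,dx,dy in(("slot",.0245,.004),):
    print([proj("wrist",(*(O+CU*(.092+a*dx)+CN*b*dy),.04),c).round(0).tolist() for a in(-1,1) for b in(-1,1)])
u,v=proj("wrist",(*(O+CU*.092),.04),c); u,v=int(u),int(v); print(u,v)
m=(h[...,1]<60)&(h[...,2]<110); 
for k in(v-20,v,v+20): print(k,[(x,*h[k,x].tolist()) for x in range(u-24,u+26,2)])
print("col",[(y,*h[y,u].tolist()) for y in range(max(v-80,0),v+80,4)])
```

```text
[0.4029596  0.35077662 0.0715159 ] 0.011044926990085214
[[320.0, 144.0], [311.0, 144.0], [321.0, 81.0], [311.0, 81.0]]
315 113
93 [(291, 70, 110, 86), (293, 72, 108, 87), (295, 70, 100, 89), (297, 69, 54, 80), (299, 21, 25, 72), (301, 26, 23, 77), (303, 9, 23, 78), (305, 18, 17, 75), (307, 23, 13, 77), (309, 8, 14, 73), (311, 70, 66, 70), (313, 71, 104, 88), (315, 71, 109, 89), (317, 72, 103, 89), (319, 72, 108, 85), (321, 15, 16, 63), (323, 10, 19, 82), (325, 19, 22, 130), (327, 12, 19, 133), (329, 14, 25, 134), (331, 15, 20, 130), (333, 20, 23, 132), (335, 71, 107, 158), (337, 71, 107, 158), (339, 71, 107, 159)]
113 [(291, 72, 103, 89), (293, 72, 106, 87), (295, 72, 114, 87), (297, 70, 77, 79), (299, 26, 24, 73), (301, 8, 14, 73), (303, 35, 21, 73), (305, 0, 7, 70), (307, 9, 23, 76), (309, 12, 18, 71), (311, 68, 69, 70), (313, 73, 107, 88), (315, 72, 96, 90), (317, 70, 102, 90), (319, 71, 104, 86), (321, 24, 17, 75), (323, 13, 30, 76), (325, 5, 21, 74), (327, 15, 27, 75), (329, 13, 23, 78), (331, 15, 21, 72), (333, 21, 25, 72), (335, 73, 109, 91), (337, 73, 108, 87), (339, 71, 101,
[... 565 characters left out ...]
223), (49, 9, 28, 221), (53, 9, 27, 220), (57, 5, 29, 217), (61, 7, 25, 225), (65, 9, 27, 132), (69, 6, 29, 132), (73, 12, 15, 83), (77, 23, 14, 73), (81, 30, 21, 48), (85, 68, 52, 39), (89, 71, 102, 90), (93, 71, 109, 89), (97, 72, 107, 88), (101, 71, 104, 88), (105, 72, 100, 87), (109, 72, 101, 88), (113, 72, 96, 90), (117, 72, 106, 84), (121, 70, 104, 88), (125, 72, 104, 88), (129, 71, 106, 87), (133, 71, 101, 88), (137, 72, 116, 86), (141, 71, 111, 87), (145, 8, 15, 69), (149, 12, 18, 71), (153, 53, 28, 72), (157, 69, 105, 85), (161, 74, 112, 84), (165, 77, 143, 48), (169, 74, 140, 40), (173, 71, 103, 159), (177, 70, 105, 161), (181, 70, 106, 161), (185, 70, 104, 88), (189, 71, 102, 85)]
```

step_arm(motion=[{"offset": [0,0,-0.02],"twist": 0},{"offset": [0,0,-0.05],"twist": 0},{"offset": [0,0,-0.09],"twist": 0},{"offset": [0,0,-0.1],"twist": 0},{"offset": [0,0,-0.1],"twist": 0}])

```text
time: 41.8
eef_pos: [0.4027, 0.3507, 0.1718]
tcp_rot: [0.815, 0.579, 0.002, 0.0]
contact_force: [0.2, -0.4, -0.2]
opening: 0.13
finger_force: 49.6
```

step_arm(motion=[{"offset": [-0.02,0.037,0],"twist": 0},{"offset": [-0.04,0.074,0],"twist": 0},{"offset": [-0.06,0.111,0],"twist": -2},{"offset": [-0.08,0.148,0],"twist": -5},{"offset": [-0.1,0.185,0],"twist": -8},{"offset": [-0.12,0.222,0],"twist": -11.3},{"offset": [-0.132,0.245,0],"twist": -11.3},{"offset": [-0.132,0.245,0.02],"twist": -11.3},{"offset": [-0.132,0.245,0.04],"twist": -11.3},{"offset": [-0.132,0.245,0.04],"twist": -11.3},{"offset": [-0.132,0.245,0.04],"twist": -11.3},{"offset": [-0.132,0.245,0.04],"twist": -11.3}])

```text
time: 43.0
eef_pos: [0.5899, 0.1451, 0.1301]
tcp_rot: [0.754, 0.657, 0.0, 0.0]
contact_force: [-0.3, 0.5, -0.9]
opening: 0.127
finger_force: 49.6
```

```bash
cat > st.py <<'E'
from snap import *
s=ctrl.get_state(); e=s["eef_pos"]; q=s["tcp_rot"]; d=e[:2]-O; print(e,"psi",2*np.degrees(np.arctan2(q[1],q[0])),"caddy",d@CU,d@CN,np.round(s["contact_force"],1),s["opening"]*.0854,s["time"])
E
python3 st.py
python3 - <<'E'
from snap import *
im,c=snap("wrist","w21"); s=ctrl.get_state(); e=s["eef_pos"]; g=cv2.GaussianBlur(cv2.cvtColor(im,6),(3,3),0)
z=e[2]+.0125
print([proj("wrist",(*(e[:2]+CU*x+CN*y),z),c).round(0).tolist() for x in(-.022,.022) for y in (-.006,.006)])
print(g[280:400:4,312].tolist())
E
```

```text
[0.58985944 0.14509764 0.13011691] psi 82.12103091423388 caddy 0.09213039081770698 0.0010745064107063628 [-0.3  0.5 -0.9] 0.010820549511226095 43.0
[[329.0, 386.0], [298.0, 385.0], [331.0, 283.0], [297.0, 283.0]]
[14, 15, 21, 23, 24, 24, 25, 24, 26, 25, 22, 25, 22, 20, 25, 23, 49, 60, 59, 58, 56, 55, 51, 51, 48, 48, 73, 105, 108, 111]
```

step_arm(motion=[{"offset": [0,0.001,0],"twist": 0},{"offset": [0,0.001,0.01],"twist": 0},{"offset": [0,0.001,0.018],"twist": 0},{"offset": [0,0.001,0.024],"twist": 0},{"offset": [0,0.001,0.028],"twist": 0},{"offset": [0,0.001,0.032],"twist": 0},{"offset": [0,0.001,0.034],"twist": 0},{"offset": [0,0.001,0.034],"twist": 0}])

```text
time: 43.85
eef_pos: [0.5906, 0.1447, 0.0956]
tcp_rot: [0.754, 0.657, -0.0, -0.0]
contact_force: [0.6, 0.1, -0.3]
opening: 0.133
finger_force: 49.6
```

```bash
python3 st.py
```

```text
[0.5906408  0.14469629 0.09557671] psi 82.0973457677264 caddy 0.09184079804659077 0.00024521808517043555 [ 0.6  0.1 -0.3] 0.011371875176918624 43.85
```

Tag is 8 mm into the slot with no contact force, so I push it home.

step_arm(motion=[{"offset": [0,0,0.006],"twist": 0},{"offset": [0,0,0.011],"twist": 0},{"offset": [0,0,0.016],"twist": 0},{"offset": [0,0,0.019],"twist": 0},{"offset": [0,0,0.021],"twist": 0},{"offset": [0,0,0.023],"twist": 0},{"offset": [0,0,0.024],"twist": 0},{"offset": [0,0,0.024],"twist": 0}])

```text
time: 44.65
eef_pos: [0.5913, 0.1447, 0.0735]
tcp_rot: [0.754, 0.657, 0.0, 0.0]
contact_force: [-2.4, -0.3, 5.9]
opening: 0.126
finger_force: 50.4
```

step_arm(motion=[{"offset": [0,0,0.001],"twist": 0},{"offset": [0,0,0.001],"twist": 0},{"offset": [0,0,0.001],"twist": 0}])

```text
time: 44.95
eef_pos: [0.5915, 0.1448, 0.0735]
tcp_rot: [0.754, 0.657, 0.0, 0.0]
contact_force: [-4.3, -0.3, 9.9]
opening: 0.132
finger_force: 51.0
```

step_arm(motion=[{"offset": [0,0,-0.001],"twist": 0},{"offset": [0,0,-0.001],"twist": 0},{"offset": [0,0,-0.001],"twist": 0},{"offset": [0,0,-0.001],"twist": 0}], gripper=0.04)

```text
time: 45.35
eef_pos: [0.5906, 0.1447, 0.0715]
tcp_rot: [0.754, 0.657, -0.0, -0.0]
contact_force: [-0.9, 0.4, -0.1]
opening: 0.467
finger_force: 0.0
```

step_arm(motion=[{"offset": [0,0,-0.03],"twist": 0},{"offset": [0,0,-0.08],"twist": 0},{"offset": [0,0,-0.13],"twist": 0},{"offset": [0,0,-0.16],"twist": 0},{"offset": [-0.04,0,-0.18],"twist": 0},{"offset": [-0.07,0,-0.18],"twist": 0},{"offset": [-0.07,0,-0.18],"twist": 0},{"offset": [-0.07,0,-0.18],"twist": 0},{"offset": [-0.07,0,-0.18],"twist": 0}])

```text
time: 46.25
eef_pos: [0.5809, 0.076, 0.2511]
tcp_rot: [0.754, 0.657, -0.0, -0.001]
contact_force: [0.6, -0.6, -0.1]
opening: 0.471
finger_force: 0.0
```

```bash
python3 st.py
python3 - <<'E'
from wedge import *
im,c=snap("wrist","w22"); h=cv2.cvtColor(im,cv2.COLOR_BGR2HSV)
m=cv2.inRange(h,(8,90,50),(28,255,255)); k=max(cv2.findContours(m,0,2)[0],key=cv2.contourArea); print("wedge",cv2.boundingRect(k))
print("pred",[proj("wrist",(*(O+CU*x),.1165),c).round(0).tolist() for x in(-.008,.02)])
g=cv2.GaussianBlur(cv2.cvtColor(im,6),(3,3),0)
pr=np.array([proj("wrist",(*(O+CU*(.092+x)+CN*y),.086),c) for x in(-.022,.022) for y in(-.006,.006)]).round(0).astype(int); print(pr.tolist())
u,v=pr.mean(0).astype(int); print("row",g[v,u-24:u+25:3].tolist(),"col",u,v,g[v-66:v+67:6,u].tolist())
E
```

```text
[0.58089546 0.07598478 0.25110806] psi 82.12063006139451 caddy 0.022443091711286698 0.00040794506698017477 [ 0.6 -0.6 -0.1] 0.04018267052886076 46.25
wedge (298, 219, 33, 49)
pred [[313.0, 268.0], [314.0, 234.0]]
[[321, 165], [306, 165], [321, 108], [306, 108]]
row [85, 120, 94, 70, 70, 69, 48, 26, 29, 30, 29, 40, 69, 71, 89, 95, 114] col 313 136 [188, 145, 120, 122, 119, 81, 71, 29, 30, 29, 29, 29, 28, 30, 28, 28, 55, 90, 69, 36, 133, 139, 72]
```

step_arm(motion=[{"offset": [0,0,-0.05],"twist": 0},{"offset": [-0.05,0,-0.1],"twist": 0},{"offset": [-0.1,0,-0.11],"twist": 0},{"offset": [-0.15,0,-0.11],"twist": 0},{"offset": [-0.19,0,-0.11],"twist": 0},{"offset": [-0.19,0,-0.11],"twist": 0},{"offset": [-0.19,0,-0.11],"twist": 0},{"offset": [-0.19,0,-0.11],"twist": 0}])

```text
time: 47.1
eef_pos: [0.5553, -0.1115, 0.3613]
tcp_rot: [0.754, 0.657, 0.0, -0.001]
contact_force: [0.6, 0.4, -0.7]
opening: 0.47
finger_force: 0.0
```

```bash
python3 st.py
python3 - <<'E'
from snap import *
im,c=snap("wrist","w23"); P=O-CU*.078
for z,d in((.072,.068),(.1,.06),(.128,.052),(.156,.044),(.184,.036)): print(z,wrim(im,c,P,z,d))
h=cv2.cvtColor(im,cv2.COLOR_BGR2HSV)
# jaw front edge: bright low-sat on the axis
pts=[(x,proj("wrist",(*(O+CU*x/1000+CN*0.013),.033),c)) for x in range(-56,-20,2)]
print([(x,h[int(p[1]+.5),int(p[0]+.5)].tolist()) for x,p in pts])
E
```

```text
[ 0.55526838 -0.11151412  0.36133426] psi 82.15976545641875 caddy -0.16679491862381604 -0.00010459493399519986 [ 0.6  0.4 -0.7] 0.04009992875281569 47.1
0.072 (array([ 0.5705, -0.0232]), 'px', array([315.8, 116.8], dtype=float32), 'pred', array([313.1, 117.5]), 'r/rpred', 1.11, 'caddy', array([-0.0772, -0.003 ]))
0.1 (array([ 0.5703, -0.0232]), 'px', array([315.8, 115.8], dtype=float32), 'pred', array([313.1, 116.5]), 'r/rpred', 0.98, 'caddy', array([-0.0773, -0.0028]))
0.128 (array([ 0.5679, -0.0286]), 'px', array([314.2, 120.8], dtype=float32), 'pred', array([313.1, 115.4]), 'r/rpred', 1.11, 'caddy', array([-0.0829, -0.0012]))
0.156 (array([ 0.5722, -0.0223]), 'px', array([318.2, 111.8], dtype=float32), 'pred', array([313.1, 114. ]), 'r/rpred', 1.08, 'caddy', array([-0.0761, -0.0046]))
0.184 (array([ 0.5665, -0.0221]), 'px', array([311.8, 110.8], dtype=float32), 'pred', array([313.1, 112.4]), 'r/rpred', 1.06, 'caddy', array([-0.0767,  0.0011]))
[(-56, [20, 40, 77]), (-54, [30, 43, 72]), (-52, [27, 38, 67]), (-50, [30, 36, 64]), (-48, [27, 41, 123]), (-46, [24, 43, 167]), (-44, [24, 42, 129]), (-42, [19, 29, 165]), (-40, [19, 28, 172]), (-38, [17, 31, 171]), (-36, [16, 35, 174]), (-34, [19, 31, 172]), (-32, [20, 30, 172]), (-30, [17, 29, 170]), (-28, [19, 28, 173]), (-26, [18, 30, 170]), (-24, [17, 28, 174]), (-22, [15, 29, 175])]
```

The jaw front is now at about -44 mm, an 8 mm travel, and all five rims are stacked near caddy x = -77 mm. I hand in.

```bash
python3 -c "
from plant import ctrl
print(ctrl.sign_off())"
```

```text
the job is handed in; nothing more can be done
None
```

I nested all five pots in the bay, drove the wedge in to about 24 N, pushed the tag home and handed the job in at about 47 s; sign-off returned no verdict, and my last camera measurements agreed with the required end state.

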